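# Fit the diffuser plate in the lamp's slot holder

### The job

Lay the loose white diffuser plate lengthwise up the sloping 45-degree rest, short edge on its ledge, and let go of it there, then take it again so that it can stand on end and slide it upright, short edge down, into the slot of the holder in front of the lamp. A spring pad in the slot resists, so press the plate down until it is fully home on the slot floor, and let go. Leave the tape roll, the lens cap and the post foot where they are.

Things in the scene. Friction and masses are not known exactly. Their poses are not given: they have to be found in the camera images.
- plate: Loose flat opal white acrylic plate, 100 x 52 x 10 mm, about 60 g, lying flat on the bench at the start. Origin at its centre; x along the 100 mm length, y along the 52 mm width, z along the 10 mm thickness. It has no right or wrong face or end.
- rest: Fixed dark steel plate rest on a foot plate 100 x 70 x 8 mm (x = -40 to 60 mm). Origin on the bench under the foot line of its sloping face; z up, y along the foot line. The face rises at 45 degrees towards +x (along (1,0,1)); its outward normal is (-1,0,1). It is 48 mm wide (y) and 56 mm long up the slope.
- rest_seat (a point): Middle of the rest's foot line, 20 mm above the bench, where the sloping face meets a ledge square to it that stands 10 mm out. Axes as rest. A plate on it with a short edge on the ledge has its centre 50 mm up the slope and 5 mm out from the face; its upper 44 mm stands free above the face.
- holder: Fixed plate holder: aluminium base 250 x 110 x 12 mm (x = -50 to 200 mm) with two upright black channels, outer faces at y = +-40 mm, x = +-16 mm, flat tops 85 mm above the bench. Origin on the bench under the slot's centre; z up. On the +x side a black lamp head 77 mm in diameter, axis 85 mm above the bench, from x = 99 to 210 mm.
- slot (a point): Centre of the slot floor, 20 mm above the bench; z up, y along its width, x across its thickness. Slot 55 mm wide, 12 mm thick, 65 mm deep, no lead-in; lips cover the outer 9.5 mm each side. Mid-slot on the +x side a steel spring pad, 24 mm wide, stands 4 mm into the slot 4 to 20 mm above the floor, ramp above; passing it takes 5 to 15 N. A home plate sticks out 35 mm.
- tape_roll: Bystander: grey tape roll lying flat, 80 mm outside and 54 mm inside diameter, 24 mm tall. Origin at the centre of its underside.
- lens_cap: Bystander: black lens cap, disc 52 mm in diameter, 12 mm tall. Origin at the centre of its underside.
- post_foot: Bystander: short steel post, 57 mm tall in all, on an aluminium foot 50 x 40 x 12 mm. Origin at the centre of its underside.
Not all that is in view belongs to the job. There is more than one size of the plate; the one meant has the size given above.

How it is judged:
By the outcome, as a careful person would: the job done as asked, in the order asked, and still so for the second after the job is handed in, with the robot touching nothing.
It also fails if it takes over 61 s, if anything falls off the work surface, if the arm or the gripper's body presses on something with over 40 N, if the wrist force passes 120 N, or if a joint passes its speed limit or range.

### The arm

A 7-joint arm with a two-finger parallel gripper is mounted at the origin on the work surface. World frame = base frame: x ahead of the robot, y to its left, z up, the work surface at z = 0. Lengths are in m, angles in rad, forces in N, time in s.
With the tool pointing down it reaches from about 0.425 to 0.925 m from the base axis. Payload 6.8 kg.
Tool frame: the origin (TCP) lies on the centre line of the jaws, within the pads' length; the fingertips stand 14 mm ahead of it and the grasp point (between the pads) lies 5 mm behind it (r.nose_length is the distance from the TCP to the fingertips, in m); z points along the fingers, y is the direction in which the jaws open and shut (so a half turn about z gives the same grasp; the last joint's range is limited). The gripper opens to 85 mm and grips with 20 to 120 N. Pads are 22 mm wide; open, the fingers measure 114 mm over their backs; the gripper's body (76 mm by 85 mm) begins 54 mm behind the grasp point. The pads swing forward as they close: fully open they stand 13 mm farther back than shut.
Start: joints at [1.124, 0.477, 0.022, 1.555, -0.011, 1.109, -0.083], TCP at [0.224, -0.637, 0.245] pointing down, gripper open.
Joint ranges: [-2.96, 2.96], [-0.34, 2.1], [-1.41, 1.46], [0.24, 2.44], [-1.37, 4.51], [0.17, 1.92], [-2.96, 2.96]. Speed limits (rad/s): [2.39, 2.39, 3.14, 3.14, 3.14, 3.14, 3.14].

### API

Orientations are given as a rotation vector (axis times angle).
In Python, from bench import r, imaging, look_for, outline_of gives the robot as it stands. The module is installed in compiled form; this text tells all that it offers.
- The arm moves only by the tool carry_out, never from a script. Its arguments are lists of equal length, an entry for each row: "offset": the shift along the tool's x, y, z as a fraction of full scale, a list of three; "turn": the turn, a rotation vector about the tool's x, y, z as a fraction of full scale, a list of three. A call has 1 to 8 rows; each row is the pose to reach, as a shift and turn from the pose commanded when the call began, along the tool's axes at that moment; what a row does not reach only later rows make up. Full scale, the value 1, is 0.5 m for a shift and 1.5 rad for a turn. A row lasts 1/10 s, in which the tool goes at most 50 mm and 8.59 degrees, less where a joint would pass 70% of its speed; a pose out of reach is approached as far as the arm can. A call with a number of a shift or a turn outside -1 to 1 is refused whole. A call with a gripper value outside its range is refused whole. "hand" is the closure, from 0 (fully open) to 1 (shut), set as the call begins (left out, the last holds). The fingers move at their own pace and stop on an object; "force" is the grip in N (left out, the last holds). Time passes only in rows, so rows that repeat a pose let the fingers close. It gives the time, the measured TCP pose, the force and the opening at its end, in the units of the state.
- r.get_obs(): the state, without advancing time (a new reading comes with each control period).
- imaging.grab_frame(name): name is "side" or "top" or "wrist"; returns a dict with "pixels" (420x560x3 uint8, red, green, blue), "fx", "fy", "cx", "cy" (pixels), "R" (3x3) and "t" (3): a world point X has camera coordinates R X + t. Camera axes: x right, y down, z forward; pixel columns grow to the right and rows downward; lengths in m; the calibration is good to about 2 mm. The wrist camera is an equidistant fisheye: a pixel r from the principal point sees the ray r / f radians off the axis. A picture is of the moment at which its call begins. There is no depth.
- r.hand_in(): hands the job in, once; it reports no verdict.
Trained networks look in the newest picture that a camera, given by its name, has taken for a name from the list of things; names that differ only in an ending like _2 or _b are one class to them, and where a whole thing is asked for, a point or a joint stands for the part that bears it (a point fixed in the world has none). Each returns a list of dicts, best first, with "score" (0 to 1); they miss things now and then, are a little off and sometimes report something else, mostly with a low value. They report only what shows in the picture. A call takes as long as a camera call. They do not tell look-alikes from the thing itself.
- look_for(query, camera): "xyz" ([x, y, z] in m, in the coordinates of the camera as it stood for that picture, good to about 4 mm: the middle of the surface that is visible of it).
- outline_of(query, camera): "region" (420x560 bool, what is visible of it).
The state is a dict: "clock": time; "joints": joint angles; "qvel": joint speeds; "tau": joint torques, N m; "tcp_pos": TCP position; "orientation": TCP orientation; "contact_force": force on the tool from outside, world axes, zero at the start; "moment": the same for the moment, N m; "grip_width": finger opening in m.
Only numpy, scipy, OpenCV 4.12 (cv2) and the standard library are available. Lean on these libraries where they do the work, as an engineer would, in place of code of your own. Each camera call takes 0.05 s, during which the arm holds its last target. There are 200 camera calls.

## Working session

There is one attempt and no reset: what is moved stays moved. The work goes in short steps, Python scripts to look and compute and a tool call to move; the robot and the scene stay as the last step left them, time stands still between calls to the robot, and variables do not carry over. Pictures are saved under pics/ and viewed, about 8 in all and at most 12, crops included, and the job is handed in when it is done.

Besides the shell and the picture viewer there is one more tool, called after "Request:" by a JSON object that holds its "fn" and its "kwargs". carry_out: Moves the arm, as the interface text tells. Shift numbers are shares of 0.5 m and turn numbers shares of 1.5 rad, none past 1 either way. Its arguments: {"type":"object","properties":{"offset":{"type":"array","items":{"type":"array","items":{"type":"number","minimum":-1,"maximum":1}}},"turn":{"type":"array","items":{"type":"array","items":{"type":"number","minimum":-1,"maximum":1}}},"hand":{"type":"number"},"force":{"type":"number"}},"required":["offset","turn"]}

```bash
mkdir -p pics
cat > h.py <<'E'
import numpy as np, cv2
from scipy.spatial.transform import Rotation as Ro
from bench import r, imaging, look_for, outline_of
def world(f,p): return np.array(f["R"]).T@(np.array(p)-np.array(f["t"]))
def ray(f,u,v,wrist=False):
    x,y=(u-f["cx"])/f["fx"],(v-f["cy"])/f["fy"]
    if wrist:
        t=np.hypot(x,y); d=np.array([x/t*np.sin(t),y/t*np.sin(t),np.cos(t)]) if t>0 else np.array([0,0,1.])
    else: d=np.array([x,y,1.])
    R=np.array(f["R"]); return -R.T@np.array(f["t"]), R.T@d
def onz(f,u,v,z,wrist=False):
    o,d=ray(f,u,v,wrist); return o+d*(z-o[2])/d[2]
def save(f,n): cv2.imwrite("pics/"+n,f["pixels"][:,:,::-1])
E
python3 - <<'E'
from h import *
np.set_printoptions(precision=4,suppress=True)
fs={}
for c in ["top","side"]:
    f=imaging.grab_frame(c); save(f,c+"0.png"); fs[c]=f
    print(c,f["fx"],f["cx"],f["cy"],world(f,[0,0,0]))
    for q in ["plate","rest","holder","tape_roll","lens_cap","post_foot"]:
        for d in look_for(q,c)[:4]: print(q,round(d["score"],2),world(f,d["xyz"]))
im=np.vstack([fs["top"]["pixels"],fs["side"]["pixels"]])
o=r.get_obs();print(o)
E
```

```text
top 501.0028707049792 282.76672229696675 209.65767797271084 [ 0.3501 -0.0013  1.2714]
plate 0.91 [0.4699 0.0025 0.0038]
plate 0.64 [ 0.5977 -0.3497  0.0131]
rest 0.75 [ 0.4472 -0.2291  0.0093]
holder 0.88 [0.5746 0.2747 0.0124]
tape_roll 0.92 [ 0.6629 -0.1018  0.0223]
lens_cap 0.57 [0.4172 0.1531 0.0104]
post_foot 0.64 [0.6774 0.0122 0.0114]
side 420.3970650538197 280.12683783440565 199.45152363680916 [ 0.2977 -0.6521  0.5964]
plate 0.75 [0.5248 0.1129 0.0076]
plate 0.73 [ 0.5978 -0.3552  0.016 ]
rest 0.71 [ 0.441  -0.2463  0.0065]
holder 0.96 [0.5934 0.2565 0.0131]
tape_roll 0.61 [ 0.6516 -0.1064  0.0212]
post_foot 0.81 [0.6751 0.0019 0.0125]
{'clock': 0.7, 'joints': array([ 1.1239,  0.477 ,  0.0224,  1.5554, -0.0115,  1.1093, -0.0831]), 'qvel': array([-0.0012,  0.0002, -0.0002, -0.    ,  0.0003, -0.0015,  0.0008]), 'tau': array([  0.0011, -59.6163,   1.6063, -28.1492,   0.0124,   0.0016,
         0.    ]), 'tcp_pos': array([ 0.2244, -0.6366,  0.2453]), 'orientation': array([3.0966, 0.5296, 0.    ]), 'contact_force': array([-0.3032, -0.0591,  0.5316]), 'moment': array([ 0.0393, -0.05  ,  0.0043]), 'grip_width': 0.085196657125856}
```

View top.

View pics/top0.png

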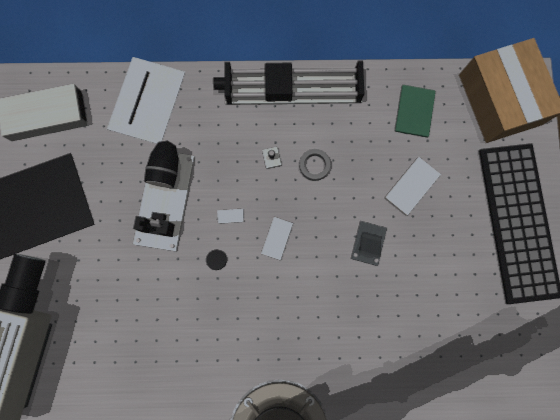

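View pics/side0.png

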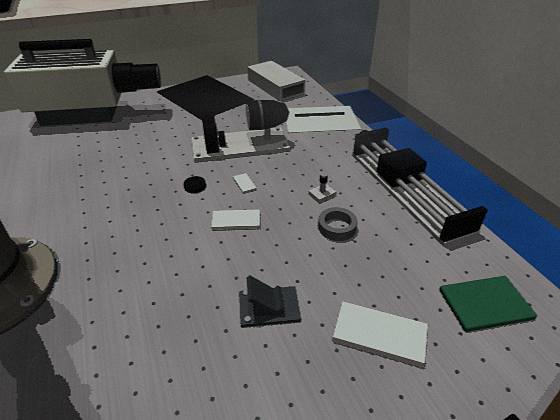

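Run:
```python
from h import *
np.set_printoptions(precision=4,suppress=True)
f=imaging.grab_frame("top"); im=f["pixels"]
for (u,v) in [(277,239),(230,216),(413,186)]:
    g=im.min(2)[v-35:v+35,u-35:u+35]
    _,m=cv2.threshold(cv2.GaussianBlur(g,(3,3),0),0,255,cv2.THRESH_OTSU)
    n,l=cv2.connectedComponents(m); pts=np.argwhere(l==l[35,35])[:,::-1]+[u-35,v-35]
    w=np.array([onz(f,a,b,0.01)[:2] for a,b in pts])
    rc=cv2.minAreaRect((w*1000).astype(np.float32)); e,V=np.linalg.eigh(np.cov(w.T))
    print((u,v),w.mean(0),rc,"L,W by moments",np.sqrt(12*e),"axis",V[:,1],np.degrees(np.arctan2(V[1,1],V[0,1])))
a=cv2.resize(im[125:265,120:220],None,fx=4,fy=4,interpolation=cv2.INTER_CUBIC)
b=cv2.resize(im[205:275,255:400],None,fx=5,fy=5,interpolation=cv2.INTER_CUBIC)[:, :]
c=np.zeros((600,800,3),np.uint8); c[:560,:400]=a
c[:280,400:]=cv2.resize(im[205:275,250:300],(400,560))[:280*2:2][:280] if 0 else cv2.resize(im[200:270,240:340],(400,280),interpolation=cv2.INTER_CUBIC)
c[290:570,400:]=cv2.resize(im[207:277,320:420],(400,280),interpolation=cv2.INTER_CUBIC)
cv2.imwrite("pics/crop1.png",c[:,:,::-1])
```

```text
(277, 239) [0.468  0.0003] ((468.0539855957031, 0.59796142578125), (49.47237777709961, 97.63628387451172), 70.56190490722656) L,W by moments [0.0492 0.0973] axis [-0.9397  0.342 ] 160.00341755163876
(230, 216) [0.5274 0.118 ] ((527.306640625, 118.64724731445312), (63.49794006347656, 33.32771301269531), 89.70136260986328) L,W by moments [0.0331 0.064 ] axis [-0.0386  0.9993] 92.21499600338842
(413, 186) [ 0.5982 -0.3531] ((598.5933227539062, -353.2692565917969), (70.79032897949219, 138.80714416503906), 48.69626998901367) L,W by moments [0.0707 0.1387] axis [-0.7523  0.6588] 138.78861565144933
```

View pics/crop1.png

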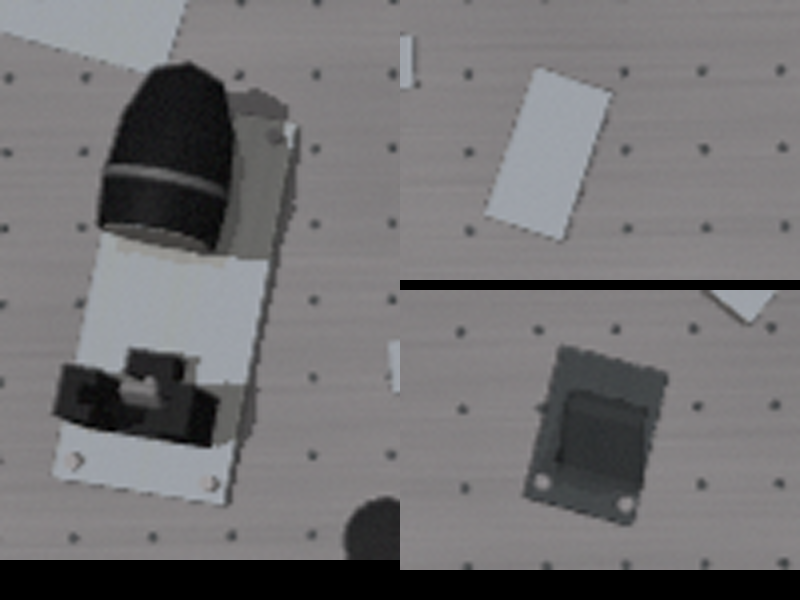

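Run:
```python
from h import *
from scipy.optimize import least_squares
np.set_printoptions(precision=4,suppress=True)
F={c:imaging.grab_frame(c) for c in ["top","side"]}
def T(p,X):
    c,s=np.cos(p[2]),np.sin(p[2]); X=np.array(X,float)/1000
    return np.c_[p[0]+c*X[:,0]-s*X[:,1],p[1]+s*X[:,0]+c*X[:,1],X[:,2]]
def proj(f,W):
    C=W@np.array(f["R"]).T+f["t"]; return np.c_[f["cx"]+f["fx"]*C[:,0]/C[:,2],f["cy"]+f["fy"]*C[:,1]/C[:,2]]
def fit(X,px,g):
    s=least_squares(lambda p:(proj(F["top"],T(p,X))-px).ravel(),g); print(s.x,"res",s.fun); return s.x
rp=fit([[60,-35,8],[60,35,8],[-40,-35,8],[-40,35,8]],np.array([[351.2,258],[378.5,265.5],[360.8,221.2],[386.7,228]]),[.45,-.22,3.0])
hp=fit([[-50,55,12],[-50,-55,12],[200,-55,12]],np.array([[133.2,244.5],[177.5,251.2],[194.5,156.2]]),[.45,.3,0])
np.save("poses.npy",[rp,hp])
s=56/2**.5;l=10/2**.5
rest=[[[60,-35,8],[60,35,8],[-40,35,8],[-40,-35,8],[60,-35,8]],
 [[0,-24,20],[s,-24,20+s],[s,24,20+s],[0,24,20],[0,-24,20]],[[0,-24,20],[-l,-24,20+l],[-l,24,20+l],[0,24,20]]]
hold=[[[-50,55,12],[-50,-55,12],[200,-55,12],[200,55,12],[-50,55,12]],
 [[-16,40,85],[-16,-40,85],[16,-40,85],[16,40,85],[-16,40,85]],[[-6,27.5,85],[-6,-27.5,85],[6,-27.5,85],[6,27.5,85],[-6,27.5,85]]]
big=[]
for c,w1,w2 in [("top",(125,125,75,140),(335,205,75,75)),("side",(180,80,120,90),(220,260,100,75))]:
    K=6; im=cv2.resize(F[c]["pixels"],None,fx=K,fy=K,interpolation=cv2.INTER_CUBIC)
    for p,S in((rp,rest),(hp,hold)):
        for P,col in zip(S,[(255,0,0),(0,255,0),(255,255,0)]):
            q=((proj(F[c],T(p,P))+.5)*K).astype(int); cv2.polylines(im,[q],False,col,1,cv2.LINE_AA)
    for x,y,w,h in(w1,w2): big.append(cv2.resize(im[y*K:(y+h)*K,x*K:(x+w)*K],(400,min(300,400*h//w)) if w>=h else (300*w//h,300),interpolation=cv2.INTER_AREA))
c=np.zeros((600,800,3),np.uint8)
for b,(x,y) in zip(big,[(0,0),(400,0),(0,300),(400,300)]): c[y:y+b.shape[0],x:x+b.shape[1]]=b
cv2.imwrite("pics/ov.png",c[:,:,::-1]); print(r.nose_length)
```

```text
[ 0.4612 -0.2371  2.8631] res [-0.0149  0.625  -0.2887  0.3558 -0.2612 -0.6465  0.5688 -0.3602]
[ 0.4967  0.296  -0.1702] res [ 0.4562  0.2787 -0.6263  0.2914  0.1765 -0.5981]
0.014
```

View pics/ov.png

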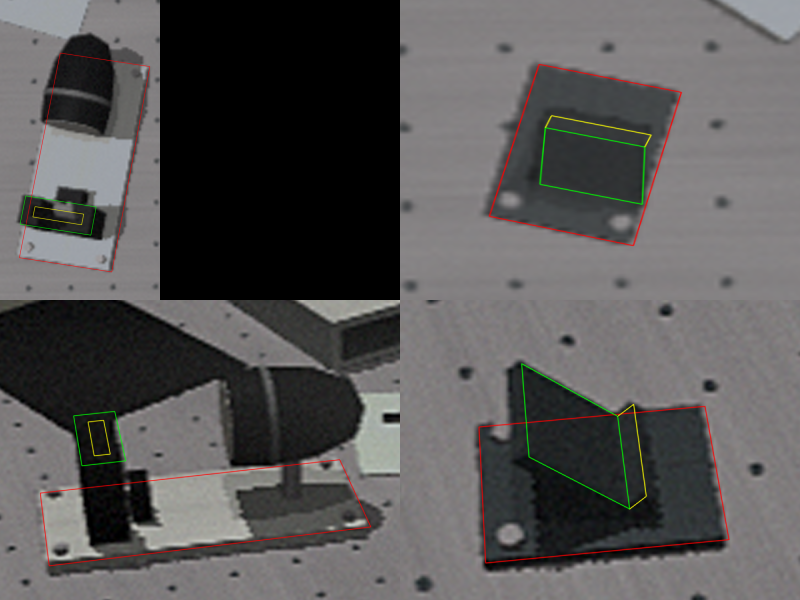

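```bash
cat >> h.py <<'E'
np.set_printoptions(precision=4,suppress=True)
def ax(y,z):
    y=np.array(y,float);z=np.array(z,float);z/=np.linalg.norm(z);y-=z*(y@z);y/=np.linalg.norm(y)
    return np.c_[np.cross(y,z),y,z]
def go(p,R,frm=None):
    """print offset/turn fractions from measured (or given) pose to (p,R)"""
    o=r.get_obs(); p0,R0=(o["tcp_pos"],Ro.from_rotvec(o["orientation"])) if frm is None else frm
    d=R0.inv().apply(np.array(p)-p0)/.5; t=(R0.inv()*Ro.from_matrix(R)).as_rotvec()
    print("off",d.round(4),"turn",(t/1.5).round(4),"rows>=",max(np.linalg.norm(d)*.5/.05,np.degrees(np.linalg.norm(t))/8.59).round(1))
def st():
    o=r.get_obs(); print(round(o["clock"],2),o["tcp_pos"],Ro.from_rotvec(o["orientation"]).as_matrix()[:,1:].T.round(3).tolist(),"F",o["contact_force"],"w",round(o["grip_width"],4),"q",o["joints"])
rp,hp=(np.load("poses.npy") if __import__("os").path.exists("poses.npy") else (None,None))
def d2(a): return np.array([np.cos(a),np.sin(a),0])
RX,RY=d2(rp[2]),d2(rp[2]+np.pi/2); SEAT=np.r_[rp[:2],.02]; U=(RX+[0,0,1])/2**.5; N=(-RX+[0,0,1])/2**.5
HX,HY=d2(hp[2]),d2(hp[2]+np.pi/2); SLOT=np.r_[hp[:2],.02]
E
python3 - <<'E'
from h import *
st()
a=np.radians(-110); R=ax([np.cos(a),np.sin(a),0],[0,0,-1])
go([.32,-.3,.24],R); go([.4445,.0089,.12],R,(np.array([.32,-.3,.24]),Ro.from_matrix(R)))
E
```

```text
0.85 [ 0.2243 -0.6367  0.2453] [[0.332, -0.943, 0.0], [0.0, -0.0, -1.0]] F [-0.2172  0.2156  0.0182] w 0.0855 q [ 1.1239  0.477   0.0224  1.5554 -0.0115  1.1093 -0.0831]
off [ 0.4042 -0.5715  0.0107] turn [ 0.     -0.      0.4586] rows>= 7.0
off [ 0.0227 -0.6657  0.24  ] turn [0. 0. 0.] rows>= 7.1
```

Request:
{"fn": "carry_out", "kwargs": {"offset": [[0.404,-0.572,0.01],[0.404,-0.572,0.01],[0.404,-0.572,0.01],[0.404,-0.572,0.01],[0.404,-0.572,0.01],[0.404,-0.572,0.01],[0.404,-0.572,0.01],[0.404,-0.572,0.01]], "turn": [[0,0,0.459],[0,0,0.459],[0,0,0.459],[0,0,0.459],[0,0,0.459],[0,0,0.459],[0,0,0.459],[0,0,0.459]], "hand": 0}}

```text
clock: 1.65
tcp_pos: [0.3216, -0.294, 0.2404]
orientation: [-3.094, 0.533, -0.0]
contact_force: [0.2, -0.7, 0.4]
grip_width: 0.0854
```

Request:
{"fn": "carry_out", "kwargs": {"offset": [[0.023,-0.666,0.24],[0.023,-0.666,0.24],[0.023,-0.666,0.24],[0.023,-0.666,0.24],[0.023,-0.666,0.24],[0.023,-0.666,0.24],[0.023,-0.666,0.24],[0.023,-0.666,0.24]], "turn": [[0,0,0],[0,0,0],[0,0,0],[0,0,0],[0,0,0],[0,0,0],[0,0,0],[0,0,0]]}}

```text
clock: 2.45
tcp_pos: [0.4464, 0.0149, 0.1193]
orientation: [-3.093, 0.534, 0.0]
contact_force: [-1.3, -0.4, -0.1]
grip_width: 0.0857
```

Run:
```python
from h import *
st()
f=imaging.grab_frame("wrist"); save(f,"w1.png"); print(f["fx"],world(f,[0,0,0]))
for d in look_for("plate","wrist")[:2]: print(d["score"],world(f,d["xyz"]))
reg=outline_of("plate","wrist")
for g in reg[:2]:
    pts=np.argwhere(g["region"])[:,::-1]
    w=np.array([onz(f,a,b,.01,True)[:2] for a,b in pts])
    hu=cv2.minAreaRect((w*1000).astype(np.float32)); print(g["score"],len(pts),pts.mean(0),w.mean(0),hu)
```

```text
2.45 [0.4464 0.0149 0.1193] [[-0.335, -0.942, -0.003], [0.0, 0.003, -1.0]] F [-1.3136 -0.4385 -0.0858] w 0.0857 q [ 0.0864  0.3037 -0.2968  2.1807  0.1362  0.6732 -2.2167]
325.19226210127806 [ 0.5086 -0.0089  0.2487]
0.78 [ 0.5443 -0.3005  0.0068]
0.72 [ 0.4706 -0.0025  0.0128]
0.63 9074 [289.4943 171.9932] [ 0.4695 -0.0024] ((467.3927001953125, -1.6821136474609375), (52.7623405456543, 100.5643539428711), 70.2439956665039)
0.63 2986 [129.3332 156.1755] [0.5263 0.1122] ((526.00927734375, 113.45994567871094), (34.736900329589844, 66.47045135498047), 3.0831713676452637)
```

Run:
```python
from h import *
R=ax(d2(np.radians(-110)),[0,0,-1]); go([.4445,.007,.016],R)
```

```text
off [0.0008 0.0029 0.2084] turn [ 0.0004  0.0003 -0.0003] rows>= 2.1
```

Request:
{"fn": "carry_out", "kwargs": {"offset": [[0,0.004,0.15],[0,0.004,0.18],[0,0.004,0.206],[0,0.004,0.206],[0,0.004,0.206]], "turn": [[0,0,0],[0,0,0],[0,0,0],[0,0,0],[0,0,0]]}}

```text
clock: 3.1
tcp_pos: [0.4444, 0.0058, 0.018]
orientation: [3.092, -0.55, 0.001]
contact_force: [-0.9, 0.0, -0.2]
grip_width: 0.0853
```

Request:
{"fn": "carry_out", "kwargs": {"offset": [[0,0,0],[0,0,0],[0,0,0],[0,0,0],[0,0,0],[0,0,0],[0,0,0],[0,0,0]], "turn": [[0,0,0],[0,0,0],[0,0,0],[0,0,0],[0,0,0],[0,0,0],[0,0,0],[0,0,0]], "hand": 1, "force": 40}}

```text
clock: 3.9
tcp_pos: [0.4449, 0.007, 0.0187]
orientation: [3.093, -0.547, 0.003]
contact_force: [-2.6, -0.4, 12.4]
grip_width: 0.0497
```

Request:
{"fn": "carry_out", "kwargs": {"offset": [[0,0,-0.1],[0,0,-0.2],[0,0,-0.26],[0,0,-0.26],[0,0,-0.26]], "turn": [[0,0,0],[0,0,0],[0,0,0],[0,0,0],[0,0,0]]}}

```text
clock: 4.4
tcp_pos: [0.4443, 0.0071, 0.1481]
orientation: [-3.094, 0.547, -0.004]
contact_force: [-0.5, -0.2, -1.2]
grip_width: 0.0497
```

Run:
```python
from h import *
st()
f=imaging.grab_frame("wrist"); save(f,"w2.png")
o=r.get_obs()
g=SEAT+75*U/1000+5*N/1000
R=ax(RY,-N)
print("grip goal",g,"tool z",-N)
# via: above, tilted
via=g+.06*N+.05*U
print(via); go([.44,-.11,.16],ax(RY,[0,0,-1])); go(via,R)
```

```text
4.4 [0.4443 0.0071 0.1481] [[-0.343, -0.939, -0.0], [0.002, -0.0, -1.0]] F [-0.5029 -0.2195 -1.2037] w 0.0497 q [ 0.1258  0.2517 -0.3203  2.1634  0.1176  0.7401 -2.1926]
grip goal [ 0.4136 -0.2235  0.0766] tool z [-0.6799  0.1944 -0.7071]
[ 0.4204 -0.2254  0.1544]
off [ 0.0736  0.2223 -0.0258] turn [ 0.0003  0.     -0.0476] rows>= 2.4
off [ 0.1158  0.4526 -0.0144] turn [-0.0184 -0.5233 -0.0452] rows>= 5.3
```

View pics/w2.png

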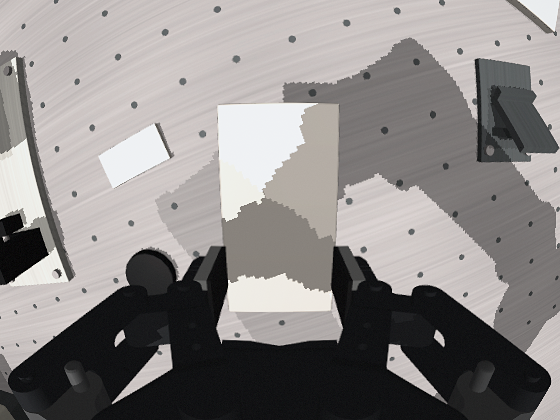

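Run:
```python
from h import *
g=SEAT+.0746*U+.0187*N; R=ax(RY,-N); go(g+.05*N+.04*U,R)
```

```text
off [ 0.1357  0.4512 -0.0049] turn [-0.0184 -0.5233 -0.0452] rows>= 5.3
```

Request:
{"fn": "carry_out", "kwargs": {"offset": [[0.136,0.451,-0.005],[0.136,0.451,-0.005],[0.136,0.451,-0.005],[0.136,0.451,-0.005],[0.136,0.451,-0.005],[0.136,0.451,-0.005],[0.136,0.451,-0.005],[0.136,0.451,-0.005]], "turn": [[-0.018,-0.523,-0.045],[-0.018,-0.523,-0.045],[-0.018,-0.523,-0.045],[-0.018,-0.523,-0.045],[-0.018,-0.523,-0.045],[-0.018,-0.523,-0.045],[-0.018,-0.523,-0.045],[-0.018,-0.523,-0.045]]}}

```text
clock: 5.25
tcp_pos: [0.4303, -0.2267, 0.1486]
orientation: [-2.78, 0.387, 1.152]
contact_force: [-0.7, 0.4, -0.8]
grip_width: 0.0494
```

Run:
```python
from h import *
f=imaging.grab_frame("side"); st()
g=SEAT+.0746*U+.0187*N; R=ax(RY,-N); print("goal",g); go(g+.05*N+.04*U,R); go(g+.008*N+.006*U,R)
a=cv2.resize(f["pixels"][150:350,160:420],None,fx=2.5,fy=2.5,interpolation=cv2.INTER_CUBIC); cv2.imwrite("pics/s2.png",a[:,:,::-1])
```

```text
5.3 [ 0.4304 -0.2266  0.1495] [[-0.274, -0.962, -0.002], [-0.679, 0.194, -0.707]] F [-0.3417  0.4694  0.2524] w 0.0497 q [ 0.4389  0.7253 -0.1594  1.596   0.1033  1.6158 -1.61  ]
goal [ 0.4232 -0.2262  0.086 ]
off [-0.0003  0.0033 -0.0002] turn [-0.0001 -0.0003  0.0014] rows>= 0.0
off [0.0677 0.0034 0.0839] turn [-0.0001 -0.0003  0.0014] rows>= 1.1
```

View pics/s2.png

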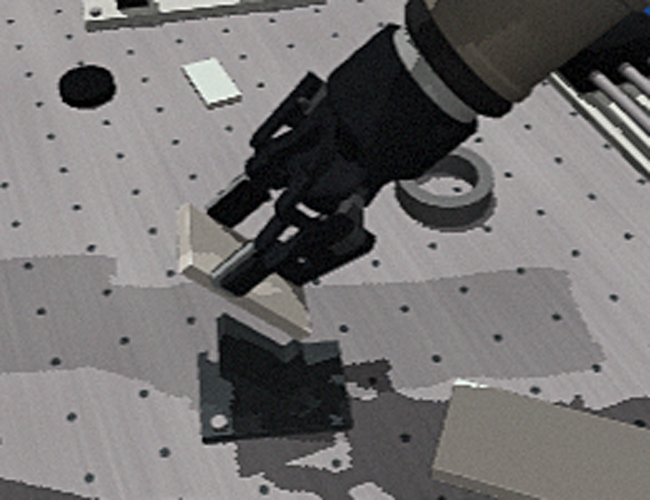

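Request:
{"fn": "carry_out", "kwargs": {"offset": [[0.03,0.003,0.06],[0.07,0.003,0.092],[0.07,0.003,0.092],[0.07,0.003,0.092]], "turn": [[0,0,0],[0,0,0],[0,0,0],[0,0,0]]}}

```text
clock: 5.7
tcp_pos: [0.423, -0.2265, 0.0937]
orientation: [-2.782, 0.388, 1.15]
contact_force: [-0.5, 0.3, -1.4]
grip_width: 0.0494
```

Request:
{"fn": "carry_out", "kwargs": {"offset": [[0.003,0,0],[0.006,0,0],[0.006,0,0],[0.006,0,0]], "turn": [[0,0,0],[0,0,0],[0,0,0],[0,0,0]]}}

```text
clock: 6.1
tcp_pos: [0.4251, -0.2278, 0.0908]
orientation: [-2.781, 0.39, 1.15]
contact_force: [-0.5, -0.4, -1.2]
grip_width: 0.0501
```

Request:
{"fn": "carry_out", "kwargs": {"offset": [[0,0,0.002],[0,0,0.004],[0,0,0.004],[0,0,0.004]], "turn": [[0,0,0],[0,0,0],[0,0,0],[0,0,0]]}}

```text
clock: 6.5
tcp_pos: [0.4234, -0.2274, 0.0889]
orientation: [-2.781, 0.39, 1.151]
contact_force: [-0.0, 1.3, -1.1]
grip_width: 0.0493
```

Run:
```python
from h import *
o=r.get_obs(); st(); g=SEAT+.0746*U+.0187*N; d=o["tcp_pos"]-g; print("U,N,Y mm",1e3*np.array([d@U,d@N,d@RY]),"F U,N",o["contact_force"]@U,o["contact_force"]@N)
f=imaging.grab_frame("side")
a=cv2.resize(f["pixels"][210:350,190:350],None,fx=4,fy=4,interpolation=cv2.INTER_CUBIC); cv2.imwrite("pics/s3.png",a[:,:,::-1])
```

```text
6.5 [ 0.4234 -0.2274  0.0889] [[-0.275, -0.961, -0.001], [-0.679, 0.195, -0.707]] F [-0.0249  1.2995 -1.1257] w 0.0493 q [ 0.442   0.7976 -0.1558  1.6254  0.1162  1.5154 -1.6177]
U,N,Y mm [1.6989 2.4895 1.049 ] F U,N -0.5264205790658104 -1.0654957713976376
```

Request:
{"fn": "carry_out", "kwargs": {"offset": [[0.002,0,0],[0.005,0,0],[0.005,0,0],[0.005,0,0]], "turn": [[0,0,0],[0,0,0],[0,0,0],[0,0,0]]}}

```text
clock: 6.95
tcp_pos: [0.4249, -0.2277, 0.0873]
orientation: [-2.78, 0.39, 1.152]
contact_force: [-2.3, 0.7, 1.3]
grip_width: 0.0492
```

Request:
{"fn": "carry_out", "kwargs": {"offset": [[0,0,0.002],[0,0,0.005],[0,0,0.005],[0,0,0.005]], "turn": [[0,0,0],[0,0,0],[0,0,0],[0,0,0]]}}

```text
clock: 7.35
tcp_pos: [0.4232, -0.2272, 0.0857]
orientation: [-2.78, 0.39, 1.152]
contact_force: [-3.3, 0.8, 4.2]
grip_width: 0.0499
```

Run:
```python
from h import *
o=r.get_obs(); st(); g=SEAT+.0746*U+.0187*N; d=o["tcp_pos"]-g; print("U,N,Y mm",1e3*np.array([d@U,d@N,d@RY]),"F U,N",o["contact_force"]@U,o["contact_force"]@N)
f=imaging.grab_frame("side")
a=cv2.resize(f["pixels"][210:350,190:350],None,fx=4,fy=4,interpolation=cv2.INTER_CUBIC); cv2.imwrite("pics/s3.png",a[:,:,::-1])
```

```text
7.35 [ 0.4232 -0.2272  0.0857] [[-0.275, -0.961, -0.001], [-0.68, 0.195, -0.707]] F [-3.3356  0.8166  4.1641] w 0.0499 q [ 0.4418  0.8022 -0.1557  1.6259  0.1168  1.511  -1.6182]
U,N,Y mm [-0.4366  0.0775  0.9768] F U,N 5.370977321740122 0.5180161296826901
```

View pics/s3.png

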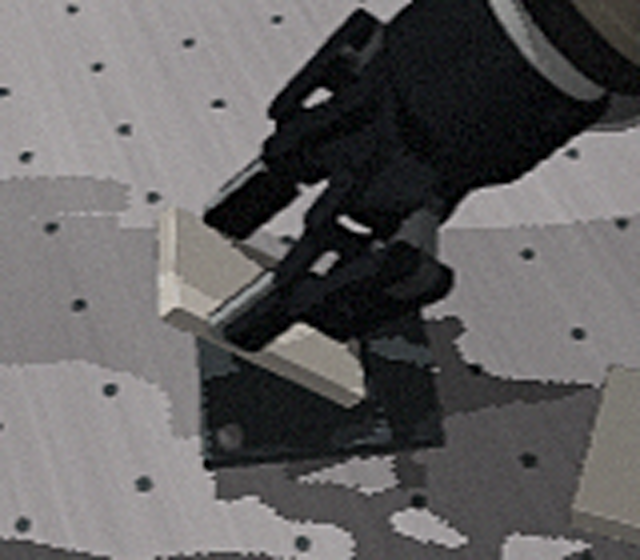

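Request:
{"fn": "carry_out", "kwargs": {"offset": [[0,0,0.003],[0,0,0.003],[0,0,0.003]], "turn": [[0,0,0],[0,0,0],[0,0,0]]}}

```text
clock: 7.7
tcp_pos: [0.423, -0.2272, 0.0855]
orientation: [-2.781, 0.39, 1.15]
contact_force: [-0.4, 0.9, 9.7]
grip_width: 0.0498
```

Run:
```python
from h import *
o=r.get_obs(); g=SEAT+.0746*U+.0187*N; d=o["tcp_pos"]-g; print("U,N,Y mm",1e3*np.array([d@U,d@N,d@RY]),"F U,N",o["contact_force"]@U,o["contact_force"]@N)
```

```text
U,N,Y mm [-0.4519 -0.2447  0.956 ] F U,N 7.2609456902189 6.429970372538475
```

Seated against both the face and the ledge. I'll release and back off.

Request:
{"fn": "carry_out", "kwargs": {"offset": [[0,0,-0.003],[0,0,-0.003],[0,0,-0.003],[0,0,-0.003],[0,0,-0.003],[0,0,-0.003]], "turn": [[0,0,0],[0,0,0],[0,0,0],[0,0,0],[0,0,0],[0,0,0]], "hand": 0}}

```text
clock: 8.3
tcp_pos: [0.4235, -0.2274, 0.0853]
orientation: [-2.781, 0.39, 1.151]
contact_force: [-0.3, 0.3, -0.5]
grip_width: 0.0857
```

Request:
{"fn": "carry_out", "kwargs": {"offset": [[0,0,-0.02],[0,0,-0.06],[0,0,-0.14],[0,0,-0.22],[0,0,-0.3],[0,0,-0.3],[0,0,-0.3]], "turn": [[0,0,0],[0,0,0],[0,0,0],[0,0,0],[0,0,0],[0,0,0],[0,0,0]]}}

```text
clock: 9.0
tcp_pos: [0.5261, -0.2567, 0.192]
orientation: [-2.782, 0.39, 1.148]
contact_force: [-0.3, -0.7, -0.0]
grip_width: 0.0852
```

Run:
```python
from h import *
st()
f=imaging.grab_frame("side"); F={"s":f,"w":imaging.grab_frame("wrist")}
def proj(f,W):
    C=W@np.array(f["R"]).T+f["t"]; return np.c_[f["cx"]+f["fx"]*C[:,0]/C[:,2],f["cy"]+f["fy"]*C[:,1]/C[:,2]]
K=4; im=cv2.resize(f["pixels"],None,fx=K,fy=K,interpolation=cv2.INTER_CUBIC)
for n in (0,.01):
    P=np.array([SEAT+a*U+b*RY+n*N for a,b in [(0,-.026),(.1,-.026),(.1,.026),(0,.026)]])
    cv2.polylines(im,[((proj(f,P)+.5)*K).astype(int)],True,(255,0,0) if n else (0,255,0),1)
a=im[840:1400,760:1400]; cv2.imwrite("pics/s4.png",a[:,:,::-1])
for d in look_for("plate","wrist")[:3]: print(d["score"],world(F["w"],d["xyz"]))
for d in look_for("plate","side")[:3]: print(d["score"],world(f,d["xyz"]))
print("expect face centre",SEAT+.05*U+.01*N)
```

```text
9.0 [ 0.5261 -0.2567  0.192 ] [[-0.275, -0.961, -0.001], [-0.678, 0.195, -0.709]] F [-0.2629 -0.7482 -0.0037] w 0.0852 q [ 0.408   0.8238 -0.1403  1.2831  0.0991  1.8254 -1.5941]
0.82 [0.5262 0.1032 0.0097]
0.73 [ 0.5394 -0.3278  0.0116]
0.7 [ 0.4358 -0.2295  0.0633]
0.87 [ 0.4248 -0.2355  0.0696]
0.84 [ 0.5991 -0.3575  0.0142]
0.55 [0.5241 0.112  0.0101]
expect face centre [ 0.434  -0.2293  0.0624]
```

View pics/s4.png

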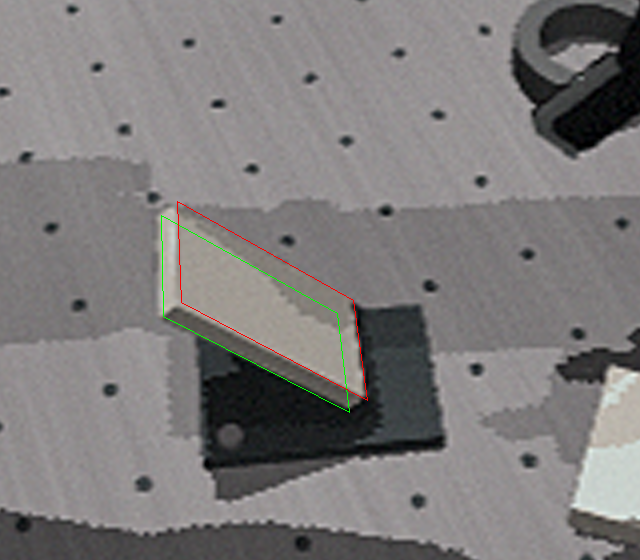

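```bash
cat > arm.py <<'E'
from h import *
from scipy.optimize import least_squares
import itertools
lo=np.array([-2.96,-.34,-1.41,.24,-1.37,.17,-2.96]);hi=np.array([2.96,2.1,1.46,2.44,4.51,1.92,2.96])
Q=np.array([[1.1239,.477,.0224,1.5554,-.0115,1.1093,-.0831],[.1258,.2517,-.3203,2.1634,.1176,.7401,-2.1926],[.4389,.7253,-.1594,1.596,.1033,1.6158,-1.61],[.4418,.8022,-.1557,1.6259,.1168,1.511,-1.6182],[.408,.8238,-.1403,1.2831,.0991,1.8254,-1.5941]])
P=np.array([[.2243,-.6367,.2453],[.4443,.0071,.1481],[.4304,-.2266,.1495],[.4232,-.2272,.0857],[.5261,-.2567,.192]])
Z=np.array([[0,0,-1],[.002,0,-1],[-.679,.194,-.707],[-.68,.195,-.707],[-.678,.195,-.709]])
Y=np.array([[.332,-.943,0],[-.343,-.939,0],[-.274,-.962,-.002],[-.275,-.961,-.001],[-.275,-.961,-.001]])
def fk(q,m,s):
    h,a,b,c,o1,o7=m
    R=Ro.from_euler("z",s[0]*q[0]+o1);p=np.array([0,0,h])
    R=R*Ro.from_euler("y",q[1]);p=p+R.apply([0,0,a]);R=R*Ro.from_euler("z",s[1]*q[2])*Ro.from_euler("y",q[3]);p=p+R.apply([0,0,b])
    R=R*Ro.from_euler("z",s[2]*q[4])*Ro.from_euler("y",q[5]);p=p+R.apply([0,0,c]);return p,(R*Ro.from_euler("z",s[3]*q[6]+o7)).as_matrix()
def res(m,s):
    e=[]
    for q,p,z,y in zip(Q,P,Z,Y):
        a,R=fk(q,m,s);e+=[(a-p)*3,R[:,2]-z,R[:,1]-y]
    return np.concatenate(e).ravel()
best=None
for s in itertools.product([-1],[1,-1],[1,-1],[1,-1]):
    for o7 in (0,1.57,3.14,-1.57):
        k=least_squares(res,[.34,.5,.5,.3,0,o7],args=(s,))
        if best is None or k.cost<best[0]: best=(k.cost,k.x,s)
M,S=best[1:]
def ik(p,R,q0,lim=.04):
    def e(q):
        a,A=fk(q,M,S);return np.r_[(a-p)*5,(Ro.from_matrix(A.T@R)).as_rotvec(),.002*(q-q0)]
    k=least_squares(e,np.clip(q0,lo+lim,hi-lim),bounds=(lo+lim-1e-6,hi-lim+1e-6)); a,A=fk(k.x,M,S)
    return k.x,np.linalg.norm(a-p)*1e3,np.degrees(np.linalg.norm(Ro.from_matrix(A.T@R).as_rotvec()))
E
python3 - <<'E'
from arm import *
print(best, np.abs(res(M,S)).max())
q0=np.array(r.get_obs()["joints"])
# in-plane tool directions: wrist displaced to side sg*RY; at rest TCP at .087 up, jaws y=+-N
for phi in (0,25,35,45,55):
  for sg in (1,-1):
    c,s_=np.cos(np.radians(phi)),np.sin(np.radians(phi)); 
    z=-c*U-sg*s_*RY; p=SEAT+.087*U+.005*N
    zh=-c*np.array([0,0,1])+s_*sg*HY; ph=SLOT+[0,0,.087]   # RY-> -HY
    for yy in (1,-1):
        a=ik(p,ax(yy*N,z),q0); b=ik(ph,ax(-yy*HX*-1*-1,zh),a[0]); b2=ik(ph+[0,0,.08],ax(-yy*HX,zh),b[0])
        print(phi,sg,yy,a[0].round(2),round(a[1],1),round(a[2],1),"| hold",b[0].round(2),round(b[1],1),round(b[2],1),round(b2[1],1),round(b2[2],1))
E
```

```text
(np.float64(0.014497917388095983), array([ 0.2198,  0.6473,  0.4281,  0.3696, -0.0787,  1.5059]), (-1, -1, -1, -1)) 0.053158273879132745
0 1 1 [ 1.42  0.52 -1.08  2.4   1.06  0.21 -0.73] 44.2 22.9 | hold [-1.36  0.86  1.36  1.94 -0.93  1.18 -2.92] 0.0 0.0 5.4 4.1
0 1 -1 [ 0.55  0.33  0.18  2.4  -1.3   0.42 -1.42] 44.2 22.9 | hold [-0.1   1.21  0.7   2.4  -1.33  1.88 -2.92] 152.0 105.3 154.4 110.1
0 -1 1 [ 1.42  0.52 -1.08  2.4   1.06  0.21 -0.73] 44.2 22.9 | hold [-1.36  0.86  1.36  1.94 -0.93  1.18 -2.92] 0.0 0.0 5.4 4.1
0 -1 -1 [ 0.55  0.33  0.18  2.4  -1.3   0.42 -1.42] 44.2 22.9 | hold [-0.1   1.21  0.7   2.4  -1.33  1.88 -2.92] 152.0 105.3 154.4 110.1
25 1 1 [ 1.68  0.82 -1.05  2.4  -0.76  0.21  1.59] 21.3 10.9 | hold [ 0.24  0.58 -0.92  2.17  0.31  0.34  2.18] 0.0 0.0 0.0 0.0
25 1 -1 [ 0.87  0.59  0.27  2.4  -1.33  1.01 -0.79] 21.3 10.9 | hold [-0.12  0.45 -0.35  2.17 -0.62  0.4  -0.02] 0.0 0.0 0.0 0.0
25 -1 1 [ 0.38  0.48 -0.62  2.4   1.39  0.91 -1.97] 45.6 23.6 | hold [-1.4   1.04  1.42  1.78 -0.74  1.32 -2.92] 14.6 12.8 17.8 16.8
25 -1 -1 [-0.82  0.76  1.28  2.4  -1.07  0.21
[... 963 characters left out ...]
 -0.53  1.48 -2.92] 18.5 21.6 17.0 23.4
45 -1 -1 [-1.02  1.25  1.42  2.4  -1.02  0.25 -2.92] 30.5 14.9 | hold [-0.54  1.06  1.42  2.4  -1.33  1.88 -2.92] 167.4 124.4 167.4 126.4
55 1 1 [ 1.84  1.36 -1.37  2.25  0.3   0.51  0.66] 0.0 0.0 | hold [ 0.65  1.11 -1.37  2.37  2.09  0.21  0.7 ] 1.5 0.8 22.2 7.5
55 1 -1 [ 1.02  0.83  0.17  2.25 -1.1   1.29 -0.76] 0.0 0.0 | hold [ 0.55  0.87 -1.03  2.3  -1.33  0.21  1.  ] 4.1 3.5 0.0 0.0
55 -1 1 [-0.04  0.89 -0.51  2.4   1.31  1.51 -2.64] 18.4 9.4 | hold [-1.42  1.3   1.42  1.5  -0.41  1.57 -2.92] 16.7 24.5 13.9 25.0
55 -1 -1 [-1.03  1.38  1.42  2.4  -1.09  0.24 -2.92] 30.2 8.6 | hold [-0.54  1.05  1.42  2.4  -1.33  1.88 -2.92] 168.1 129.2 171.1 130.5
```

```bash
python3 - <<'E'
s=open("arm.py").read()
s=s.replace("h,a,b,c,o1,o7=m","h,a,b,c,o1,o7,e1,e2,e3=m").replace("R.apply([0,0,a])","R.apply([0,0,a])",1)
s=s.replace('R=R*Ro.from_euler("z",s[1]*q[2])*Ro.from_euler("y",q[3]);p=p+R.apply([0,0,b])','R=R*Ro.from_euler("z",s[1]*q[2]);p=p+R.apply([e1,0,0]);R=R*Ro.from_euler("y",q[3]);p=p+R.apply([e2,0,b])')
s=s.replace('Ro.from_euler("y",q[5]);p=p+R.apply([0,0,c])','Ro.from_euler("y",q[5]);p=p+R.apply([e3,0,c])')
s=s.replace("[.34,.5,.5,.3,0,o7]","[.34,.5,.5,.3,0,o7,0,0,0]").replace("best=None","best=None;allb=[]",1).replace("        if best is None","        allb.append((k.cost,s,k.x))\n        if best is None")
open("arm.py","w").write(s)
E
python3 - <<'E'
from arm import *
allb.sort(key=lambda t:t[0])
for t in allb[:6]: print(t[0],t[1],t[2])
print(res(M,S).reshape(-1,9))
E
```

```text
0.011153800891945884 (-1, -1, -1, -1) [ 0.1343  0.6986  0.4209  0.4066 -0.066   1.5164 -0.0809 -0.0503 -0.0301]
0.011153800891954916 (-1, -1, -1, -1) [ 0.1343  0.6986  0.4209  0.4066 -0.066   1.5164 -0.0809 -0.0503 -0.0301]
0.011153800891967035 (-1, -1, -1, -1) [ 0.1343  0.6986  0.4209  0.4066 -0.066   1.5164 -0.0809 -0.0503 -0.0301]
0.011153800891970602 (-1, -1, -1, -1) [ 0.1343  0.6986  0.4209  0.4066 -0.066   1.5164 -0.0809 -0.0503 -0.0301]
0.3159898633012646 (-1, -1, 1, -1) [-0.3962  1.0198  0.2249  0.5659 -0.0537  1.5037 -0.3624 -0.2837 -0.17  ]
0.3159898633017786 (-1, -1, 1, -1) [-0.3962  1.0198  0.2249  0.5659 -0.0537  1.5037 -0.3624 -0.2837 -0.17  ]
[[ 0.0602  0.0119 -0.0068  0.     -0.      0.     -0.0106 -0.004   0.    ]
 [-0.0154  0.0436 -0.0033  0.0002 -0.0005  0.     -0.0107  0.0036 -0.0004]
 [-0.0149  0.0186  0.0145  0.0138  0.0448 -0.0005 -0.0256  0.0088 -0.038 ]
 [ 0.0411 -0.0083  0.0037  0.0146  0.0447  0.     -0.0264  0.0083 -0.0383]
 [-0.0173  0.0025 -0.0082  0.0143  0.0439  0.0001 -0.0262  0.0082 -0.0382]]
```

```bash
python3 - <<'E'
s=open("arm.py").read()
s=s.replace("e1,e2,e3=m","e1,e2,e3,y1,y2,y3=m").replace("[e1,0,0]","[e1,y1,0]").replace("[e2,0,b]","[e2,y2,b]").replace("[e3,0,c]","[e3,y3,c]")
s=s.replace("o7,0,0,0]","o7,0,0,0,0,0,0]")
s=s.replace("return np.concatenate(e).ravel()","return np.r_[np.concatenate(e).ravel(),.02*np.array(m[6:])]")
open("arm.py","w").write(s)
E
python3 - <<'E'
from arm import *
allb.sort(key=lambda t:t[0])
for t in allb[:3]: print(t[0],t[1],t[2])
print(res(M,S)[:-6].reshape(-1,9))
E
```

```text
5.826216748035062e-05 (-1, -1, -1, -1) [ 0.2872  0.5604  0.4752  0.3226 -0.0012  1.5699 -0.007   0.0098  0.0007
 -0.0279 -0.0279 -0.0046]
5.826216748035158e-05 (-1, -1, -1, -1) [ 0.2872  0.5604  0.4752  0.3226 -0.0012  1.5699 -0.007   0.0098  0.0007
 -0.0279 -0.0279 -0.0046]
5.8262167480354406e-05 (-1, -1, -1, -1) [ 0.2872  0.5604  0.4752  0.3226 -0.0012  1.5699 -0.007   0.0098  0.0007
 -0.0279 -0.0279 -0.0046]
[[ 0.002   0.0044  0.0013  0.     -0.      0.      0.0001 -0.0003  0.    ]
 [ 0.0039 -0.0024 -0.0012  0.0002 -0.0003  0.     -0.0001 -0.0003 -0.0005]
 [-0.0032  0.0008  0.0015 -0.0003  0.0011 -0.0005  0.      0.0003 -0.0002]
 [-0.0026  0.0003  0.0011  0.0005  0.001   0.     -0.0007 -0.0002 -0.0005]
 [ 0.0057 -0.0015 -0.0027  0.0002  0.0004  0.0001 -0.0006 -0.0003 -0.0004]]
```

```bash
cat > plan.py <<'E'
from arm import *
from scipy.spatial.transform import Slerp
def seq(q,wps,n=12):
    p,R=fk(q,M,S); worst=[]
    for (p1,R1) in wps:
        sl=Slerp([0,1],Ro.from_matrix([R,R1])); ang=np.degrees(Ro.from_matrix(R.T@R1).magnitude()); pe=oe=0; ql=q.copy()
        for t in np.linspace(0,1,n+1)[1:]:
            q,a,b=ik(p+t*(p1-p),sl(t).as_matrix(),q,.01); pe=max(pe,a);oe=max(oe,b)
        worst.append((round(ang),round(pe,1),round(oe,1),round(a,1),round(b,1),q.round(2).tolist())); p,R=p1,R1
    return worst
def poses(phi,yy,back=.0):
    c,s=np.cos(np.radians(phi)),np.sin(np.radians(phi)); ez=np.array([0,0,1.])
    return ax(yy*N,-c*U-s*RY), ax(-yy*HX,-c*ez+s*HY), ax(-yy*RX,-c*ez-s*RY)
E
python3 - <<'E'
from plan import *
q0=np.array(r.get_obs()["joints"])
for phi in (30,40,50):
  for yy in (1,-1):
    Rr,Rh,Rm=poses(phi,yy); p=SEAT+.087*U+.005*N; ph=SLOT+[0,0,.087]
    w=seq(q0,[(p+[0.03,-.03,.15],Rr),(p-.08*Rr[:,2],Rr),(p,Rr),(p+.06*U,Rr),(p+[0,0,.1],Rm),(ph+[0,0,.08],Rh),(ph,Rh)])
    print(phi,yy); [print("  ",x) for x in w]
E
```

```text
30 1
   (139, np.float64(0.0), np.float64(0.0), np.float64(0.0), np.float64(0.0), [1.61, 0.32, -0.82, 2.26, -1.16, 0.69, 1.74])
   (0, np.float64(0.0), np.float64(0.0), np.float64(0.0), np.float64(0.0), [1.75, 0.53, -0.78, 2.4, -1.2, 0.59, 2.11])
   (0, np.float64(0.0), np.float64(0.0), np.float64(0.0), np.float64(0.0), [1.78, 0.81, -1.06, 2.41, -1.36, 0.21, 2.25])
   (0, np.float64(4.2), np.float64(1.9), np.float64(4.2), np.float64(1.9), [1.54, 0.5, -0.63, 2.43, -1.36, 0.63, 2.21])
   (45, np.float64(0.6), np.float64(0.3), np.float64(0.0), np.float64(0.0), [0.9, 0.37, -0.25, 2.0, -0.46, 1.04, 0.66])
   (175, np.float64(0.0), np.float64(0.0), np.float64(0.0), np.float64(0.0), [-0.66, 0.35, 0.31, 2.07, -0.95, 0.69, -2.95])
   (0, np.float64(0.0), np.float64(0.0), np.float64(0.0), np.float64(0.0), [-0.56, 0.47, 0.2, 2.11, -1.16, 0.58, -2.7])
30 -1
   (104, np.float64(0.0), np.float64(0.0), np.float64(0.0), np.float64(0.0), [1.0, 0.26, -0.1, 2.26, -1.31, 0.88, -1.26])
   (0, np.float64(0.0), np.float64(0.0), np.float64(0.0), np.float64(0.0), [1.36, 0.46, -0.31, 2.4, -1.36, 0.8, -0.88])

[... 3372 characters left out ...]
np.float64(0.0), np.float64(0.0), [1.22, 0.69, -0.09, 2.13, -1.07, 1.18, -1.0])
   (0, np.float64(0.0), np.float64(0.0), np.float64(0.0), np.float64(0.0), [1.14, 0.75, -0.17, 2.19, -1.22, 1.05, -0.92])
   (0, np.float64(0.0), np.float64(0.0), np.float64(0.0), np.float64(0.0), [1.18, 0.64, -0.13, 2.25, -1.17, 1.11, -0.95])
   (45, np.float64(0.0), np.float64(0.0), np.float64(0.0), np.float64(0.0), [0.8, 0.54, 0.05, 1.93, -0.75, 1.33, -2.13])
   (176, np.float64(241.7), np.float64(79.3), np.float64(241.7), np.float64(79.3), [0.23, 1.48, 0.02, 2.43, -1.36, 1.91, -2.95])
   (0, np.float64(253.5), np.float64(78.8), np.float64(253.5), np.float64(73.4), [0.23, 1.55, 0.09, 2.43, -1.36, 1.91, -2.95])
```

```bash
sed -i 's/ax(-yy\*HX/ax(yy*HX/' plan.py
python3 - <<'E'
from plan import *
q0=np.array(r.get_obs()["joints"])
for phi in (40,45):
  for yy in (1,-1):
    Rr,Rh,Rm=poses(phi,yy); p=SEAT+.087*U+.005*N; ph=SLOT+[0,0,.087]
    w=seq(q0,[(p+[0.03,-.03,.15],Rr),(p-.08*Rr[:,2],Rr),(p,Rr),(p+.06*U,Rr),(p+[0,0,.1],Rm),(ph+[0,0,.08],Rh),(ph,Rh)])
    print(phi,yy); [print("  ",*x[:1],*map(float,x[1:5]),x[5]) for x in w]
Rr,Rh,Rm=poses(45,-1); go(p+[.03,-.03,.15],Rr)
E
```

```text
40 1
   145 0.0 0.0 0.0 0.0 [1.71, 0.48, -0.93, 2.18, -0.95, 0.78, 1.63]
   0 0.0 0.0 0.0 0.0 [1.81, 0.68, -0.83, 2.27, -0.87, 0.69, 1.86]
   0 0.0 0.0 0.0 0.0 [1.71, 0.83, -0.91, 2.3, -0.98, 0.46, 1.94]
   0 0.0 0.0 0.0 0.0 [1.81, 0.69, -0.93, 2.36, -0.97, 0.57, 1.91]
   45 0.0 0.0 0.0 0.0 [1.2, 0.48, -0.55, 1.97, -0.45, 1.09, 0.66]
   6 0.0 0.0 0.0 0.0 [0.35, 0.42, -0.82, 2.13, -0.73, 0.43, 0.08]
   0 0.0 0.0 0.0 0.0 [0.35, 0.6, -0.85, 2.17, -0.72, 0.25, 0.19]
40 -1
   100 0.0 0.0 0.0 0.0 [1.06, 0.37, -0.11, 2.18, -1.21, 1.06, -1.27]
   0 0.0 0.0 0.0 0.0 [1.2, 0.57, -0.07, 2.27, -1.21, 1.04, -0.93]
   0 0.0 0.0 0.0 0.0 [1.26, 0.67, -0.34, 2.3, -1.36, 0.81, -0.85]
   0 0.0 0.0 0.0 0.0 [1.31, 0.55, -0.31, 2.36, -1.28, 0.89, -0.92]
   45 0.0 0.0 0.0 0.0 [0.84, 0.45, -0.09, 1.97, -0.63, 1.17, -2.29]
   6 0.0 0.0 0.0 0.0 [0.08, 0.36, -0.48, 2.13, -0.97, 0.53, -2.83]
   0 0.0 0.0 0.0 0.0 [0.15, 0.53, -0.59, 2.17, -1.11, 0.36, -2.6]
45 1
   149 0.0 0.0 0.0 0.0 [1.73, 0.55, -0.96, 2.13, -0.87, 0.84, 1.58]
   0 0.0 0.0 0.0 0.0 [1.81, 0.75, -0.84, 2.2, -0.75, 0.76, 1.77]
   0 0.0 0.0 0.0 0.0
[... 151 characters left out ...]
 1.95, -0.47, 1.13, 0.69]
   6 0.0 0.0 0.0 0.0 [0.46, 0.47, -0.92, 2.16, -0.86, 0.4, 0.26]
   0 0.0 0.0 0.0 0.0 [0.46, 0.68, -0.95, 2.19, -0.86, 0.22, 0.39]
45 -1
   98 0.0 0.0 0.0 0.0 [1.08, 0.42, -0.12, 2.13, -1.17, 1.14, -1.28]
   0 0.0 0.0 0.0 0.0 [1.21, 0.63, -0.08, 2.2, -1.14, 1.11, -0.97]
   0 0.0 0.0 0.0 0.0 [1.13, 0.71, -0.17, 2.24, -1.31, 0.98, -0.87]
   0 0.0 0.0 0.0 0.0 [1.17, 0.59, -0.13, 2.31, -1.24, 1.04, -0.91]
   45 0.0 0.0 0.0 0.0 [0.76, 0.5, 0.06, 1.95, -0.72, 1.27, -2.18]
   6 0.0 0.0 0.0 0.0 [0.03, 0.38, -0.38, 2.15, -1.21, 0.59, -2.58]
   0 0.0 0.0 0.0 0.0 [0.16, 0.56, -0.54, 2.19, -1.36, 0.43, -2.31]
off [-0.1853  0.0387  0.0607] turn [0.988  0.4105 0.4082] rows>= 11.5
```

Run:
```python
from plan import *
q0=np.array(r.get_obs()["joints"]); ez=np.array([0,0,1.])
for phi,yy in ((40,1),(40,-1)):
    Rr,Rh,Rm=poses(phi,yy); p=SEAT+.087*U+.005*N; ph=SLOT+[0,0,.087]; v=np.array([.46,-.28,.25])
    w=seq(q0,[(v,ax(RY,-ez)),(v,ax(-yy*RX,-ez)),(p-.1*Rr[:,2],Rr),(p,Rr),(p+.06*U,Rr),(p+[0,0,.1],Rm),(ph+[0,0,.08],Rh),(ph,Rh)])
    print(phi,yy); [print("  ",*x[:1],*map(float,x[1:5]),x[5]) for x in w]
    go(v,ax(RY,-ez)); go(v,ax(-yy*RX,-ez),(v,Ro.from_matrix(ax(RY,-ez)))); go(p-.1*Rr[:,2],Rr,(v,Ro.from_matrix(ax(-yy*RX,-ez))))
```

```text
40 1
   45 0.0 0.0 0.0 0.0 [0.56, 0.26, -0.16, 1.87, 0.05, 1.02, -1.46]
   90 0.0 0.0 0.0 0.0 [0.77, 0.26, -0.4, 1.87, 0.12, 1.03, 0.04]
   60 0.0 0.0 0.0 0.0 [1.74, 0.61, -0.69, 2.26, -0.92, 0.8, 1.93]
   0 0.0 0.0 0.0 0.0 [1.63, 0.78, -0.8, 2.3, -1.1, 0.53, 2.06]
   0 0.0 0.0 0.0 0.0 [1.71, 0.64, -0.8, 2.36, -1.07, 0.64, 2.01]
   45 0.0 0.0 0.0 0.0 [1.13, 0.46, -0.46, 1.97, -0.49, 1.11, 0.7]
   6 0.0 0.0 0.0 0.0 [0.31, 0.41, -0.77, 2.13, -0.78, 0.45, 0.13]
   0 0.0 0.0 0.0 0.0 [0.33, 0.59, -0.82, 2.17, -0.8, 0.26, 0.26]
off [-0.162   0.0806 -0.0052] turn [-0.0007  0.5249 -0.0001] rows>= 5.3
off [0. 0. 0.] turn [ 0.      0.     -1.0472] rows>= 10.5
off [-0.0454 -0.2457  0.2216] turn [-0.5017  0.4409 -0.1826] rows>= 6.9
40 -1
   45 0.0 0.0 0.0 0.0 [0.56, 0.26, -0.16, 1.87, 0.05, 1.02, -1.46]
   90 0.0 0.0 0.0 0.0 [0.33, 0.26, 0.12, 1.86, -0.04, 1.01, -2.95]
   60 0.0 0.0 0.0 0.0 [1.25, 0.55, -0.08, 2.26, -1.16, 1.06, -0.96]
   0 0.0 0.0 0.0 0.0 [1.26, 0.67, -0.34, 2.3, -1.36, 0.81, -0.85]
   0 0.0 0.0 0.0 0.0 [1.31, 0.55, -0.31, 2.36, -1.28, 0.89, -0.92]
   45 0.0 0.0 0.0 0.0 [0.84, 0.45, -0.09, 1.97, -0.63, 1.17, -2.29]
   6 0.0 0.0 0.0 0.0 [0.08, 0.36, -0.48, 2.13, -0.97, 0.53, -2.83]
   0 0.0 0.0 0.0 0.0 [0.15, 0.53, -0.59, 2.17, -1.11, 0.36, -2.6]
off [-0.162   0.0806 -0.0052] turn [-0.0007  0.5249 -0.0001] rows>= 5.3
off [0. 0. 0.] turn [-0.     -0.      1.0472] rows>= 10.5
off [0.0454 0.2457 0.2216] turn [ 0.5017 -0.4409 -0.1826] rows>= 6.9
```

Request:
{"fn": "carry_out", "kwargs": {"offset": [[-0.162,0.08,-0.005],[-0.162,0.08,-0.005],[-0.162,0.08,-0.005],[-0.162,0.08,-0.005],[-0.162,0.08,-0.005],[-0.162,0.08,-0.005],[-0.162,0.08,-0.005]], "turn": [[0,0.525,0],[0,0.525,0],[0,0.525,0],[0,0.525,0],[0,0.525,0],[0,0.525,0],[0,0.525,0]]}}

```text
clock: 9.9
tcp_pos: [0.4585, -0.2797, 0.2507]
orientation: [3.111, -0.439, 0.003]
contact_force: [-0.0, 0.2, -1.0]
grip_width: 0.0854
```

Request:
{"fn": "carry_out", "kwargs": {"offset": [[0,0,0],[0,0,0],[0,0,0],[0,0,0],[0,0,0],[0,0,0],[0,0,0],[0,0,0]], "turn": [[0,0,-0.7],[0,0,-0.7],[0,0,-0.7],[0,0,-0.7],[0,0,-0.7],[0,0,-0.7],[0,0,-0.7],[0,0,-0.7]]}}

```text
clock: 10.7
tcp_pos: [0.4611, -0.2797, 0.2498]
orientation: [-2.909, -1.183, -0.002]
contact_force: [0.9, -0.2, -0.3]
grip_width: 0.0853
```

Run:
```python
from plan import *
st(); q0=np.array(r.get_obs()["joints"]); Rr,Rh,Rm=poses(40,1); p=SEAT+.087*U+.005*N
go(p-.1*Rr[:,2],Rr); print([x[1:] for x in seq(q0,[(p-.1*Rr[:,2],Rr),(p,Rr)])])
```

```text
10.7 [ 0.4611 -0.2797  0.2498] [[0.698, -0.716, -0.001], [0.001, 0.002, -1.0]] F [ 0.942  -0.2479 -0.297 ] w 0.0853 q [ 0.7381  0.275  -0.3674  1.8555  0.1119  1.0312 -0.4724]
off [-0.1636 -0.1917  0.221 ] turn [-0.38    0.5665 -0.4993] rows>= 8.5
[(np.float64(0.0), np.float64(0.0), np.float64(0.0), np.float64(0.0), [1.8, 0.63, -0.77, 2.26, -0.88, 0.77, 1.88]), (np.float64(0.0), np.float64(0.0), np.float64(0.0), np.float64(0.0), [1.68, 0.81, -0.87, 2.3, -1.03, 0.49, 1.99])]
```

Request:
{"fn": "carry_out", "kwargs": {"offset": [[-0.164,-0.192,0.1],[-0.164,-0.192,0.1],[-0.164,-0.192,0.1],[-0.164,-0.192,0.1],[-0.164,-0.192,0.1],[-0.164,-0.192,0.1],[-0.164,-0.192,0.1],[-0.164,-0.192,0.1]], "turn": [[-0.38,0.567,-0.499],[-0.38,0.567,-0.499],[-0.38,0.567,-0.499],[-0.38,0.567,-0.499],[-0.38,0.567,-0.499],[-0.38,0.567,-0.499],[-0.38,0.567,-0.499],[-0.38,0.567,-0.499]]}}

```text
clock: 11.5
tcp_pos: [0.3355, -0.2676, 0.2]
orientation: [2.321, 1.716, 0.96]
contact_force: [-0.4, -0.3, -0.9]
grip_width: 0.0853
```

Run:
```python
from plan import *
st(); Rr,Rh,Rm=poses(40,1); p=SEAT+.087*U+.005*N
print("want",Rr[:,1:].T); go(p-.1*Rr[:,2],Rr)
```

```text
11.5 [ 0.3355 -0.2676  0.2   ] [[0.827, -0.36, 0.431], [0.536, 0.279, -0.796]] F [-0.4322 -0.2674 -0.8788] w 0.0853 q [ 1.4014  0.2089 -0.4714  2.2709 -0.8406  0.7724  1.2903]
want [[ 0.6799 -0.1944  0.7071]
 [ 0.6975  0.4691 -0.5417]]
off [-0.0524 -0.0517  0.0968] turn [-0.1475  0.1889 -0.1872] rows>= 3.0
```

Rows are speed-limited near here. I'll continue to the standoff pose.

Request:
{"fn": "carry_out", "kwargs": {"offset": [[-0.052,-0.052,0.097],[-0.052,-0.052,0.097],[-0.052,-0.052,0.097],[-0.052,-0.052,0.097],[-0.052,-0.052,0.097],[-0.052,-0.052,0.097]], "turn": [[-0.148,0.189,-0.187],[-0.148,0.189,-0.187],[-0.148,0.189,-0.187],[-0.148,0.189,-0.187],[-0.148,0.189,-0.187],[-0.148,0.189,-0.187]]}}

```text
clock: 12.1
tcp_pos: [0.3354, -0.268, 0.1385]
orientation: [1.827, 1.857, 1.385]
contact_force: [0.3, 0.4, 0.4]
grip_width: 0.0855
```

Run:
```python
from plan import *
st(); Rr,Rh,Rm=poses(40,1); p=SEAT+.087*U+.005*N
go(p-.1*Rr[:,2],Rr); go(p,Rr)
f=imaging.grab_frame("wrist"); save(f,"w3.png")
for d in look_for("plate","wrist")[:3]: print(d["score"],world(f,d["xyz"]))
```

```text
12.1 [ 0.3354 -0.268   0.1385] [[0.683, -0.197, 0.703], [0.696, 0.468, -0.545]] F [0.2963 0.3538 0.4065] w 0.0855 q [ 1.6181  0.5862 -0.5581  2.2512 -0.9999  0.8494  1.9924]
off [ 0.0004  0.0014 -0.0004] turn [-0.0023  0.0012 -0.0029] rows>= 0.0
off [0.0007 0.0021 0.1996] turn [-0.0023  0.0012 -0.0029] rows>= 2.0
0.78 [ 0.5625 -0.334   0.0126]
0.66 [ 0.3965 -0.2315  0.0947]
0.57 [0.5233 0.11   0.0067]
```

View pics/w3.png

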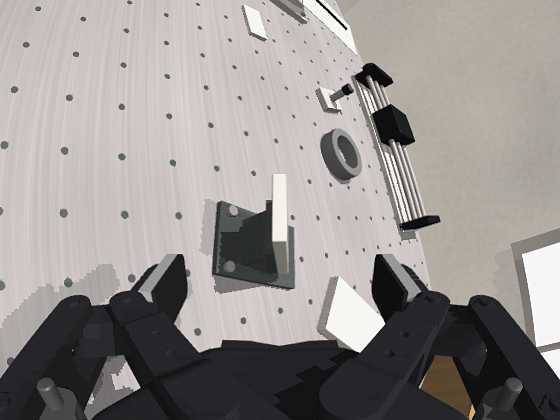

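Request:
{"fn": "carry_out", "kwargs": {"offset": [[0,0.002,0.06],[0,0.002,0.12],[0,0.002,0.2],[0,0.002,0.2],[0,0.002,0.2],[0,0.002,0.2]], "turn": [[-0.002,0.001,-0.003],[-0.002,0.001,-0.003],[-0.002,0.001,-0.003],[-0.002,0.001,-0.003],[-0.002,0.001,-0.003],[-0.002,0.001,-0.003]]}}

```text
clock: 12.8
tcp_pos: [0.4052, -0.2219, 0.0855]
orientation: [1.814, 1.861, 1.384]
contact_force: [0.3, -0.0, 0.4]
grip_width: 0.0858
```

Run:
```python
from plan import *
st(); Rr,Rh,Rm=poses(40,1); p=SEAT+.087*U+.005*N; go(p,Rr)
```

```text
12.8 [ 0.4052 -0.2219  0.0855] [[0.679, -0.189, 0.709], [0.697, 0.468, -0.543]] F [ 0.316  -0.0038  0.4302] w 0.0858 q [ 1.5218  0.7457 -0.6767  2.2834 -1.2027  0.603   2.1481]
off [ 0.0008 -0.0006  0.0015] turn [-0.0007  0.0013  0.0038] rows>= 0.0
```

Request:
{"fn": "carry_out", "kwargs": {"offset": [[0,0,0],[0,0,0],[0,0,0],[0,0,0],[0,0,0],[0,0,0],[0,0,0],[0,0,0]], "turn": [[0,0,0],[0,0,0],[0,0,0],[0,0,0],[0,0,0],[0,0,0],[0,0,0],[0,0,0]], "hand": 1, "force": 40}}

```text
clock: 13.6
tcp_pos: [0.4054, -0.2214, 0.0851]
orientation: [1.814, 1.86, 1.387]
contact_force: [-1.6, -1.3, 3.7]
grip_width: 0.0092
```

Request:
{"fn": "carry_out", "kwargs": {"offset": [[0,0,0],[0,0,0],[0,0,0]], "turn": [[0,0,0],[0,0,0],[0,0,0]], "hand": 1, "force": 80}}

```text
clock: 13.9
tcp_pos: [0.4054, -0.2213, 0.0851]
orientation: [1.814, 1.861, 1.387]
contact_force: [-3.6, -2.7, 5.5]
grip_width: 0.0089
```

Run:
```python
from plan import *
st(); Rr,Rh,Rm=poses(40,1); o=r.get_obs(); p=o["tcp_pos"]; q0=np.array(o["joints"])
d=p-SEAT; print("TCP in rest: U,N,Y",d@U,d@N,d@RY)
ez=np.array([0,0,1.]); a=p+.05*U+.03*N; ph=SLOT+[0,0,.087]
w=seq(q0,[(a,Rr),(p+.08*ez+.03*HX,Rm),(ph+.1*ez,Rh),(ph+ez*.07,Rh),(ph,Rh)]); [print(*x[:1],*map(float,x[1:5]),x[5]) for x in w]
go(a,Rr)
```

```text
13.9 [ 0.4054 -0.2213  0.0851] [[0.679, -0.19, 0.709], [0.698, 0.469, -0.542]] F [-3.6107 -2.6773  5.4865] w 0.0089 q [ 1.5223  0.7484 -0.6778  2.2835 -1.2035  0.6027  2.1496]
TCP in rest: U,N,Y 0.08701860312896473 0.005054703314691829 0.00012893899714105516
0 0.0 0.0 0.0 0.0 [1.56, 0.58, -0.67, 2.32, -1.16, 0.72, 2.03]
45 0.0 0.0 0.0 0.0 [1.0, 0.51, -0.34, 1.92, -0.54, 1.1, 0.74]
6 0.0 0.0 0.0 0.0 [0.25, 0.35, -0.68, 2.11, -0.82, 0.51, 0.15]
0 0.0 0.0 0.0 0.0 [0.25, 0.41, -0.7, 2.13, -0.85, 0.45, 0.21]
0 0.0 0.0 0.0 0.0 [0.29, 0.57, -0.77, 2.17, -0.89, 0.28, 0.34]
off [ 0.064   0.0603 -0.0766] turn [0.0001 0.0001 0.0033] rows>= 1.2
```

Request:
{"fn": "carry_out", "kwargs": {"offset": [[0.01,0.02,-0.01],[0.03,0.05,-0.04],[0.064,0.06,-0.077],[0.064,0.06,-0.077],[0.064,0.06,-0.077]], "turn": [[0,0,0],[0,0,0],[0,0,0],[0,0,0],[0,0,0]]}}

```text
clock: 14.4
tcp_pos: [0.3914, -0.2175, 0.1411]
orientation: [1.814, 1.861, 1.384]
contact_force: [0.5, 0.1, -0.9]
grip_width: 0.0086
```

Run:
```python
from plan import *
st(); Rr,Rh,Rm=poses(40,1); o=r.get_obs(); p=o["tcp_pos"]
go(p+[.04,0.02,.06],Rm)
```

```text
14.4 [ 0.3914 -0.2175  0.1411] [[0.679, -0.189, 0.709], [0.697, 0.468, -0.543]] F [ 0.4558  0.1473 -0.8578] w 0.0086 q [ 1.5464  0.589  -0.6769  2.3063 -1.1589  0.7109  2.0272]
off [0.0702 0.1319 0.0093] turn [0.4007 0.0023 0.3397] rows>= 5.3
```

Request:
{"fn": "carry_out", "kwargs": {"offset": [[0.07,0.132,0.009],[0.07,0.132,0.009],[0.07,0.132,0.009],[0.07,0.132,0.009],[0.07,0.132,0.009],[0.07,0.132,0.009],[0.07,0.132,0.009],[0.07,0.132,0.009]], "turn": [[0.401,0.002,0.34],[0.401,0.002,0.34],[0.401,0.002,0.34],[0.401,0.002,0.34],[0.401,0.002,0.34],[0.401,0.002,0.34],[0.401,0.002,0.34],[0.401,0.002,0.34]]}}

```text
clock: 15.2
tcp_pos: [0.4333, -0.197, 0.2007]
orientation: [-2.086, -1.578, -0.762]
contact_force: [-0.5, 0.2, -1.2]
grip_width: 0.0089
```

Run:
```python
from plan import *
st(); Rr,Rh,Rm=poses(40,1); ph=SLOT+[0,0,.087]; v=ph+[0,0,.1]-.06*HX
m=np.array([.445,.03,.207])
go(m,Rh); go(v,Rh,(m,Ro.from_matrix(Rh))); print(v)
```

```text
15.2 [ 0.4333 -0.197   0.2007] [[0.962, -0.272, -0.0], [0.175, 0.62, -0.764]] F [-0.5257  0.2488 -1.1972] w 0.0089 q [ 1.0115  0.4423 -0.4052  1.9514 -0.5452  1.1088  0.6739]
off [ 0.3468 -0.1009  0.2761] turn [ 0.0451 -0.0016 -0.0538] rows>= 4.5
off [ 0.4151 -0.1083  0.3483] turn [0. 0. 0.] rows>= 5.5
[0.4375 0.3062 0.207 ]
```

Request:
{"fn": "carry_out", "kwargs": {"offset": [[0.347,-0.101,0.276],[0.347,-0.101,0.276],[0.347,-0.101,0.276],[0.347,-0.101,0.276],[0.347,-0.101,0.276],[0.347,-0.101,0.276],[0.347,-0.101,0.276]], "turn": [[0.045,-0.002,-0.054],[0.045,-0.002,-0.054],[0.045,-0.002,-0.054],[0.045,-0.002,-0.054],[0.045,-0.002,-0.054],[0.045,-0.002,-0.054],[0.045,-0.002,-0.054]]}}

```text
clock: 15.9
tcp_pos: [0.4431, 0.0293, 0.2071]
orientation: [-1.99, -1.674, -0.723]
contact_force: [-0.3, -0.9, -0.3]
grip_width: 0.0088
```

Run:
```python
from plan import *
st(); Rr,Rh,Rm=poses(40,1); go(SLOT+[0,0,.187],Rh)
```

```text
15.9 [0.4431 0.0293 0.2071] [[0.985, -0.171, 0.0], [0.11, 0.632, -0.767]] F [-0.2615 -0.8609 -0.2757] w 0.0088 q [ 0.7743  0.3114 -0.6015  2.1625 -0.7081  0.8736  0.5292]
off [0.4171 0.014  0.349 ] turn [ 0.0011  0.0011 -0.0009] rows>= 5.4
```

Request:
{"fn": "carry_out", "kwargs": {"offset": [[0.417,0.014,0.349],[0.417,0.014,0.349],[0.417,0.014,0.349],[0.417,0.014,0.349],[0.417,0.014,0.349],[0.417,0.014,0.349],[0.417,0.014,0.349],[0.417,0.014,0.349]], "turn": [[0,0,0],[0,0,0],[0,0,0],[0,0,0],[0,0,0],[0,0,0],[0,0,0],[0,0,0]]}}

```text
clock: 16.7
tcp_pos: [0.4981, 0.2945, 0.2068]
orientation: [-1.993, -1.672, -0.722]
contact_force: [0.1, -0.5, -0.9]
grip_width: 0.0087
```

Run:
```python
from plan import *
st(); Rr,Rh,Rm=poses(40,1); go(SLOT+[0,0,.187],Rh)
c=np.zeros((600,800,3),np.uint8)
f=imaging.grab_frame("wrist"); save(f,"w4.png"); np.savez("w4.npz",**{k:np.array(v) for k,v in f.items()})
c[:300,:400]=cv2.resize(f["pixels"],(400,300),interpolation=cv2.INTER_AREA)
g=imaging.grab_frame("side"); np.savez("s5.npz",**{k:np.array(v) for k,v in g.items()})
c[:300,400:]=cv2.resize(g["pixels"][70:175,160:300],(400,300),interpolation=cv2.INTER_CUBIC)
h=imaging.grab_frame("top"); np.savez("t5.npz",**{k:np.array(v) for k,v in h.items()})
c[300:,400:]=cv2.resize(h["pixels"][185:260,110:210],(400,300),interpolation=cv2.INTER_CUBIC)
c[300:,:400]=cv2.resize(f["pixels"][80:230,180:380],(400,300),interpolation=cv2.INTER_CUBIC)
cv2.imwrite("pics/c5.png",c[:,:,::-1])
```

```text
16.7 [0.4981 0.2945 0.2068] [[0.985, -0.174, -0.0], [0.111, 0.631, -0.768]] F [ 0.1038 -0.4928 -0.9469] w 0.0087 q [ 0.2683  0.3878 -0.72    2.0895 -0.7617  0.4905  0.095 ]
off [ 0.0022 -0.0034  0.0013] turn [ 0.0017  0.0016 -0.0023] rows>= 0.0
```

View pics/c5.png

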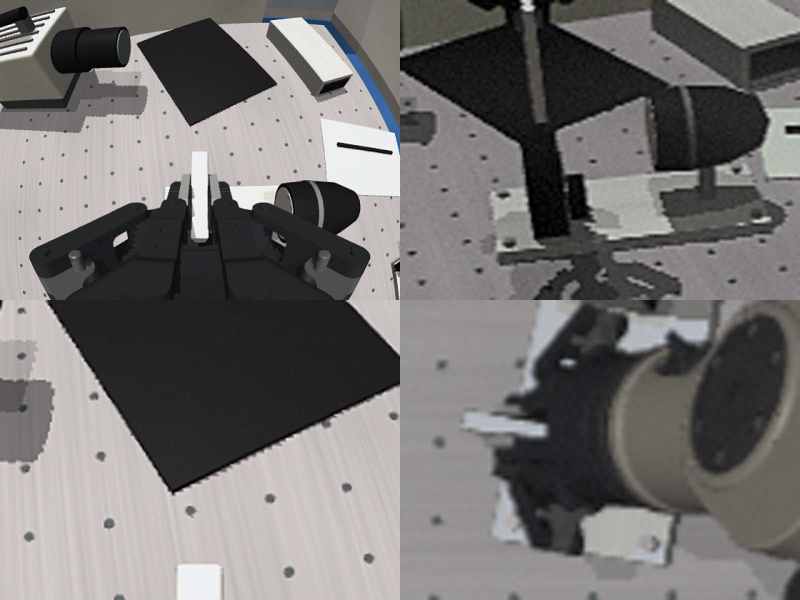

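```bash
cat >> h.py <<'E'
def projw(f,W):
    C=np.atleast_2d(W)@np.array(f["R"]).T+np.array(f["t"]); r_=np.hypot(C[:,0],C[:,1]); th=np.arctan2(r_,C[:,2])
    return np.c_[f["cx"]+f["fx"]*th*C[:,0]/r_,f["cy"]+f["fy"]*th*C[:,1]/r_]
E
python3 - <<'E'
from plan import *
f=dict(np.load("w4.npz")); print("cam-tcp in HX,HY,z:",(lambda d:(d@HX,d@HY,d[2]))(world(f,[0,0,0])-r.get_obs()["tcp_pos"]))
for dy in (-.1,-.15,-.2):
  for dx in (0,-.05):
    for dz in (0,.05):
      sh=dy*HY+dx*HX+np.array([0,0,dz]); g=dict(f); g["t"]=f["t"]-f["R"]@sh
      print(dy,dx,dz,projw(g,SLOT+[0,0,.065]).round()[0], ik(SLOT+[0,0,.187]+sh,poses(40,1)[1],np.array(r.get_obs()["joints"]))[1:])
E
```

```text
cam-tcp in HX,HY,z: (np.float64(-0.0004444949685121173), np.float64(-0.03188764748257817), np.float64(0.14185894286957582))
-0.1 0 0 [277. 194.] (np.float64(0.00019205945781786355), np.float64(0.000156912886904358))
-0.1 0 0.05 [277. 215.] (np.float64(0.0002223079844931083), np.float64(9.702586199519382e-05))
-0.1 -0.05 0 [331. 194.] (np.float64(0.00028797875377152646), np.float64(0.00026781085149151136))
-0.1 -0.05 0.05 [325. 215.] (np.float64(0.00029091653819667213), np.float64(0.00016654255685602754))
-0.15 0 0 [277. 148.] (np.float64(0.0002475853634512655), np.float64(0.00018709699285105987))
-0.15 0 0.05 [277. 174.] (np.float64(0.0002814947850667933), np.float64(0.00013444260238303562))
-0.15 -0.05 0 [327. 149.] (np.float64(0.0003229330281267051), np.float64(0.00027727637068030055))
-0.15 -0.05 0.05 [322. 174.] (np.float64(0.00034308731901249785), np.float64(0.00019232542244224148))
-0.2 0 0 [277. 111.] (np.float64(0.00029506680608022364), np.float64(0.00020478558599381727))
-0.2 0 0.05 [277. 138.] (np.float64(0.0003317806487911629), np.float64(0.00016065905594033622))
-0.2 -0.05 0 [323. 111.] (np.float64(0.0003585956136684961), np.float64(0.00027730246516838547))
-0.2 -0.05 0.05 [319. 138.] (np.float64(0.00039014149233737995), np.float64(0.00020894203956299518))
```

Run:
```python
from plan import *
Rh=poses(40,1)[1]; go(SLOT+[0,0,.207]-.13*HY,Rh)
```

```text
off [-0.1708 -0.0023 -0.1946] turn [ 0.0026  0.0018 -0.0033] rows>= 2.6
```

Request:
{"fn": "carry_out", "kwargs": {"offset": [[-0.171,-0.002,-0.195],[-0.171,-0.002,-0.195],[-0.171,-0.002,-0.195],[-0.171,-0.002,-0.195],[-0.171,-0.002,-0.195],[-0.171,-0.002,-0.195]], "turn": [[0.003,0.002,-0.003],[0.003,0.002,-0.003],[0.003,0.002,-0.003],[0.003,0.002,-0.003],[0.003,0.002,-0.003],[0.003,0.002,-0.003]]}}

```text
clock: 17.45
tcp_pos: [0.4744, 0.1703, 0.2277]
orientation: [-1.982, -1.677, -0.723]
contact_force: [-0.6, 0.3, -1.0]
grip_width: 0.0086
```

Run:
```python
from plan import *
st(); f=imaging.grab_frame("wrist"); np.savez("w6.npz",**{k:np.array(v) for k,v in f.items()})
K=5; x0,y0,w,h=200,105,160,120
im=cv2.resize(f["pixels"],None,fx=K,fy=K,interpolation=cv2.INTER_CUBIC)
for X,Y,z,col in [(.016,.04,.065,(0,255,0)),(.006,.0275,.065,(255,255,0))]:
    P=np.array([SLOT+sx*X*HX+sy*Y*HY+[0,0,z] for sx,sy in[(1,1),(1,-1),(-1,-1),(-1,1)]])
    cv2.polylines(im,[((projw(f,P)+.5)*K).astype(int)],True,col,1)
cv2.imwrite("pics/w6.png",im[y0*K:(y0+h)*K,x0*K:(x0+w)*K,::-1])
```

```text
17.45 [0.4744 0.1703 0.2277] [[0.986, -0.166, -0.0], [0.106, 0.635, -0.765]] F [-0.634   0.3491 -1.0231] w 0.0086 q [ 0.5485  0.2965 -0.7129  2.1409 -0.774   0.711   0.2955]
```

View pics/w6.png

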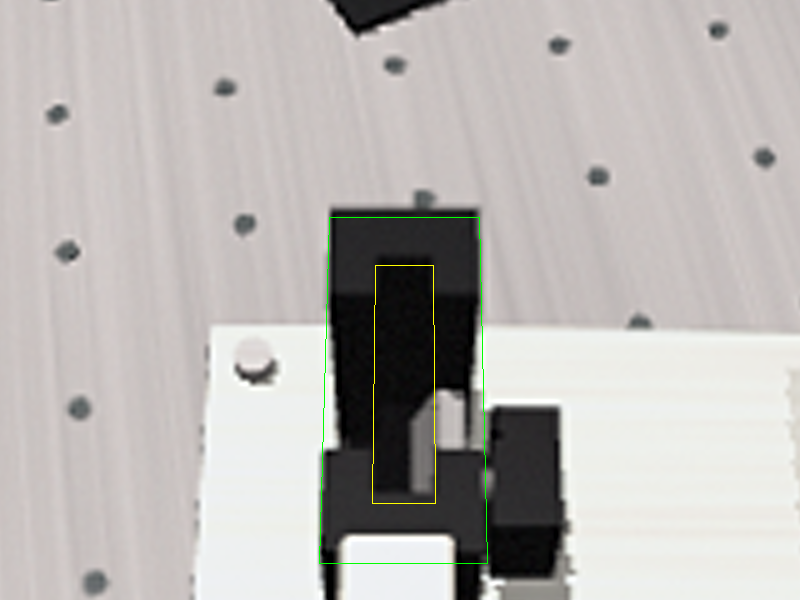

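Run:
```python
from plan import *
f=dict(np.load("w6.npz")); T=r.get_obs()["tcp_pos"]; R=Ro.from_rotvec(r.get_obs()["orientation"]).as_matrix(); 
hx=R[:,1]; ez=np.array([0,0,1.]); hy=np.cross(ez,hx)
for b in (.0251,.0271,.0231): print(b,[projw(f,T+ez*.0126+b*hy+s*.005*hx).round(1)[0].tolist() for s in(-1,1)])
print("tilt",hx, "yaw err deg",np.degrees(np.arctan2(hx@HY,hx@HX)))
# slot correction: pixel rows of channel edges -> HY at z=.085
for u,v,n in [(281,105+208/5,"far edge y=40"),(281,105+262/5,"slot far end y=27.5"),(281,105+493/5,"slot near end -27.5"),(265.5,105+208/5,"farleft"),(296,105+208/5,"farright")]:
    w=onz(f,u-.5,v-.5,.085,True)-SLOT; print(n,w@HY,w@HX)
g=imaging.grab_frame("wrist"); im=g["pixels"].astype(int)
print("row profile plate cols 255..305 at row 220",im[220,255:306:2].mean(1).astype(int)); print("col 280 rows 150..216",im[150:217:2,280].mean(1).astype(int)); print("col 270 ",im[196:217,270].mean(1).astype(int))
```

```text
0.0251 [[267.1, 209.0], [290.0, 209.0]]
0.0271 [[267.2, 204.9], [289.9, 204.8]]
0.0231 [[267.1, 213.2], [290.1, 213.2]]
tilt [ 0.9864 -0.1645 -0.0004] yaw err deg 0.2822813562512145
far edge y=40 0.04240222685748446 8.467305241347258e-05
slot far end y=27.5 0.028450966586001315 0.00010380649420184327
slot near end -27.5 -0.025181941189190784 0.00018846299468909373
farleft 0.04239681736234211 -0.016504937541654902
farright 0.04252190323420348 0.01614429002936185
row profile plate cols 255..305 at row 220 [240 239 240 239 247   0  84 244 240 240 240 240 240 240 240 240 240 240
  21  12   7  69  54  27  29  32]
col 280 rows 150..216 [ 40  40  40  26   8  11  13  14  11   9   8  14   9  15   7   9  12   9
  18  17  17  17  15  15  18  16  16  50  47  47  45 248 240 240]
col 270  [ 49  48  48  48  48  49  49  50  49  49  49  49  50  48  45  52 251 246
 242 241 241]
```

```bash
cat >> plan.py <<'E'
Rh=poses(40,1)[1]
def H(x,y,z): return np.r_[hp[:2],0]+x*HX/1e3+y*HY/1e3+[0,0,z/1e3]
def hs():
    o=r.get_obs(); d=o["tcp_pos"]-np.r_[hp[:2],0]; F=o["contact_force"]
    A=Ro.from_rotvec(o["orientation"]).as_matrix(); e=np.degrees(Ro.from_matrix(A@Rh.T).as_rotvec())
    print(round(o["clock"],2),"H mm",1e3*np.array([d@HX,d@HY,d[2]]),"F",np.array([F@HX,F@HY,F[2]]),"roterr HX,HY,z",e@HX,e@HY,e[2],"w",o["grip_width"])
E
python3 - <<'E'
from plan import *
hs(); go(H(.1,3.4,190),Rh)
E
```

```text
17.55 H mm [  -1.0119 -127.0367  227.6689] F [-0.4336  0.3684 -1.2703] roterr HX,HY,z 0.10342146336725441 0.02998041525559421 0.30627433596166503 w 0.008789974016075175
off [0.151  0.0037 0.2257] turn [-0.0026 -0.0012  0.0025] rows>= 2.7
```

Request:
{"fn": "carry_out", "kwargs": {"offset": [[0.151,0.004,0.226],[0.151,0.004,0.226],[0.151,0.004,0.226],[0.151,0.004,0.226],[0.151,0.004,0.226],[0.151,0.004,0.226],[0.151,0.004,0.226],[0.151,0.004,0.226]], "turn": [[-0.003,-0.001,0.002],[-0.003,-0.001,0.002],[-0.003,-0.001,0.002],[-0.003,-0.001,0.002],[-0.003,-0.001,0.002],[-0.003,-0.001,0.002],[-0.003,-0.001,0.002],[-0.003,-0.001,0.002]]}}

```text
clock: 18.35
tcp_pos: [0.4985, 0.2972, 0.1899]
orientation: [-1.991, -1.673, -0.725]
contact_force: [-1.1, -0.7, -0.2]
grip_width: 0.0092
```

Run:
```python
from plan import *
hs(); go(H(.1,3.4,176),Rh); go(H(.1,3.4,168),Rh)
```

```text
18.35 H mm [  1.6218   1.5349 189.942 ] F [-0.9583 -0.8529 -0.2286] roterr HX,HY,z -0.03167748710883645 -0.09318616167734378 -0.19888992928619625 w 0.009153122913694007
off [-0.0151 -0.0031  0.0238] turn [ 0.0023  0.0004 -0.0011] rows>= 0.3
off [-0.0253 -0.0031  0.036 ] turn [ 0.0023  0.0004 -0.0011] rows>= 0.4
```

Request:
{"fn": "carry_out", "kwargs": {"offset": [[-0.015,-0.003,0.024],[-0.015,-0.003,0.024],[-0.015,-0.003,0.024],[-0.015,-0.003,0.024]], "turn": [[0.002,0,-0.001],[0.002,0,-0.001],[0.002,0,-0.001],[0.002,0,-0.001]]}}

```text
clock: 18.75
tcp_pos: [0.4972, 0.3003, 0.1763]
orientation: [-1.986, -1.675, -0.723]
contact_force: [0.1, -0.8, -0.1]
grip_width: 0.009
```

Run:
```python
from plan import *
hs()
for i in range(4): imaging.grab_frame("wrist"); hs()
go(H(.1,3.4,168),Rh)
```

```text
18.75 H mm [ -0.1526   4.3493 176.2924] F [ 0.2506 -0.7378 -0.0804] roterr HX,HY,z 0.0022347861327892803 -0.016087114809996236 0.04956690825531893 w 0.008956292924339535
18.8 H mm [ -0.1276   4.4195 176.3434] F [ 0.8875 -0.8959 -1.367 ] roterr HX,HY,z 0.003959909015721753 -0.02817976365914554 0.0537924674642821 w 0.008884215446237045
18.85 H mm [ -0.2013   4.4848 176.2978] F [-0.6679  0.3305 -0.2558] roterr HX,HY,z 0.003139127883414902 -0.028994842502450394 0.0659234152783691 w 0.008942559288146404
18.9 H mm [ -0.2629   4.5149 176.2484] F [-0.5085 -0.1668  0.0099] roterr HX,HY,z 0.0015785493263006842 -0.0276537182196328 0.07068155653774949 w 0.009088496725198836
18.95 H mm [ -0.3321   4.5123 176.1342] F [ 0.6218 -0.2285 -0.199 ] roterr HX,HY,z -0.0009774655424210853 -0.015788914333184332 0.07421610231794029 w 0.008857160003137913
off [-0.0122  0.0009  0.011 ] turn [-0.0004  0.      0.0008] rows>= 0.2
```

Request:
{"fn": "carry_out", "kwargs": {"offset": [[-0.0017,0.0009,-0.0014],[-0.0017,0.0009,-0.0014],[-0.0017,0.0009,-0.0014],[-0.0017,0.0009,-0.0014],[-0.007,0.0009,0.0047],[-0.012,0.0009,0.011],[-0.012,0.0009,0.011],[-0.012,0.0009,0.011]], "turn": [[0,0,0],[0,0,0],[0,0,0],[0,0,0],[0,0,0],[0,0,0],[0,0,0],[0,0,0]]}}

```text
clock: 19.75
tcp_pos: [0.497, 0.2994, 0.1675]
orientation: [-1.985, -1.675, -0.722]
contact_force: [0.1, -0.1, -1.2]
grip_width: 0.0091
```

Run:
```python
from plan import *
hs()
for i in range(3): imaging.grab_frame("wrist")
hs()
```

```text
19.75 H mm [ -0.2299   3.4264 167.4775] F [ 0.0887 -0.1291 -1.2306] roterr HX,HY,z -0.006902653978535223 0.04944188710455512 0.08566236838375665 w 0.009081191507049755
19.9 H mm [ -0.0421   3.5405 167.808 ] F [ 0.4952  0.213  -0.1923] roterr HX,HY,z 0.0005684422292169582 0.009582100715097365 0.08707320451700956 w 0.008753438691706791
```

Request:
{"fn": "carry_out", "kwargs": {"offset": [[-0.003,0,0.004],[-0.006,0,0.008],[-0.01,0,0.012],[-0.013,0,0.0155],[-0.013,0,0.0155],[-0.013,0,0.0155]], "turn": [[0,0,0],[0,0,0],[0,0,0],[0,0,0],[0,0,0],[0,0,0]]}}

```text
clock: 20.5
tcp_pos: [0.4971, 0.2994, 0.1575]
orientation: [-1.985, -1.675, -0.722]
contact_force: [1.0, 0.0, -0.2]
grip_width: 0.0089
```

Run:
```python
from plan import *
hs()
for i in range(2): f=imaging.grab_frame("side")
hs()
```

```text
20.5 H mm [ -0.1255   3.4295 157.5127] F [ 1.0162  0.2006 -0.2196] roterr HX,HY,z -0.004337726067608821 0.03223003631383251 0.08046951371034868 w 0.008935295061506601
20.6 H mm [ -0.0439   3.4994 157.6963] F [-0.6327  0.4896 -1.6862] roterr HX,HY,z -0.0014399308460706025 0.008334533535044802 0.08485797172914768 w 0.008839751392087428
```

Request:
{"fn": "carry_out", "kwargs": {"offset": [[-0.006,0,0.008],[-0.014,0,0.016],[-0.022,0,0.026],[-0.031,0,0.037],[-0.031,0,0.037],[-0.031,0,0.037]], "turn": [[0,0,0],[0,0,0],[0,0,0],[0,0,0],[0,0,0],[0,0,0]], "hand": 1, "force": 100}}

```text
clock: 21.2
tcp_pos: [0.4963, 0.2995, 0.1329]
orientation: [-1.985, -1.675, -0.72]
contact_force: [-2.0, 0.4, -0.9]
grip_width: 0.0086
```

Run:
```python
from plan import *
hs()
for i in range(2): f=imaging.grab_frame("side")
hs(); go(H(0,3.4,122),Rh)
```

```text
21.2 H mm [ -0.9327   3.3742 132.872 ] F [-1.9966  0.0449 -0.9331] roterr HX,HY,z -0.015473316002659217 0.12231491580162916 0.12383482797488285 w 0.008597955672230305
21.3 H mm [ -0.7722   3.4591 133.2877] F [-0.9959 -0.6683 -1.1465] roterr HX,HY,z -0.009042859246376753 0.08108835386374044 0.12818405255261534 w 0.008685327511049801
off [-0.0146  0.0016  0.0172] turn [-0.0017  0.0001  0.0005] rows>= 0.2
```

Request:
{"fn": "carry_out", "kwargs": {"offset": [[-0.005,0.001,0.006],[-0.01,0.001,0.012],[-0.016,0.001,0.019],[-0.016,0.001,0.019],[-0.016,0.001,0.019]], "turn": [[0,0,0],[0,0,0],[0,0,0],[0,0,0],[0,0,0]]}}

```text
clock: 21.8
tcp_pos: [0.4966, 0.2994, 0.1204]
orientation: [-1.985, -1.675, -0.72]
contact_force: [-4.5, 2.8, -2.5]
grip_width: 0.0086
```

Run:
```python
from plan import *
hs(); imaging.grab_frame("side"); imaging.grab_frame("side"); hs()
```

```text
21.8 H mm [ -0.5923   3.3826 120.4265] F [-4.8832  2.0106 -2.5314] roterr HX,HY,z -0.02255091351424215 0.11970207602336244 0.13508243861679076 w 0.008585223856203993
21.9 H mm [ -0.512    3.2911 120.5733] F [-4.7248  2.4101 -3.0832] roterr HX,HY,z -0.02892621839855239 0.10130865260302414 0.13175463897625095 w 0.008644263868897327
```

Request:
{"fn": "carry_out", "kwargs": {"offset": [[-0.003,0,0.004],[-0.006,0,0.008],[-0.01,0,0.012],[-0.01,0,0.012],[-0.01,0,0.012]], "turn": [[0,0,0],[0,0,0],[0,0,0],[0,0,0],[0,0,0]]}}

```text
clock: 22.4
tcp_pos: [0.4968, 0.2995, 0.113]
orientation: [-1.984, -1.676, -0.721]
contact_force: [-4.8, 2.1, -2.3]
grip_width: 0.0085
```

Run:
```python
from plan import *
hs(); imaging.grab_frame("side"); imaging.grab_frame("side"); hs()
```

```text
22.4 H mm [ -0.4459   3.4616 113.0282] F [-5.0945  1.2398 -2.3453] roterr HX,HY,z -0.01410844230770747 0.08273819780310783 0.14155631266728538 w 0.008525268719734037
22.5 H mm [ -0.4658   3.4563 113.0324] F [-6.6566  2.0089 -2.4991] roterr HX,HY,z -0.0163080640971117 0.08343009309120743 0.13940361506331314 w 0.008536716180928007
```

Request:
{"fn": "carry_out", "kwargs": {"offset": [[-0.003,0,0.004],[-0.005,0,0.006],[-0.005,0,0.006],[-0.005,0,0.006]], "turn": [[0,0,0],[0,0,0],[0,0,0],[0,0,0]]}}

```text
clock: 22.9
tcp_pos: [0.4969, 0.2996, 0.1093]
orientation: [-1.984, -1.676, -0.721]
contact_force: [-5.6, 2.4, -0.6]
grip_width: 0.0083
```

Request:
{"fn": "carry_out", "kwargs": {"offset": [[-0.0013,0,0.0015],[-0.0026,0,0.003],[-0.0026,0,0.003],[-0.0026,0,0.003]], "turn": [[0,0,0],[0,0,0],[0,0,0],[0,0,0]]}}

```text
clock: 23.3
tcp_pos: [0.4971, 0.2996, 0.1075]
orientation: [-1.984, -1.676, -0.721]
contact_force: [-4.3, 1.8, 0.4]
grip_width: 0.0087
```

Run:
```python
from plan import *
hs(); imaging.grab_frame("side"); f=imaging.grab_frame("side"); hs()
g=imaging.grab_frame("wrist"); save(g,"w8.png")
c=cv2.resize(f["pixels"][70:175,160:300],(800,600),interpolation=cv2.INTER_CUBIC); cv2.imwrite("pics/s8.png",c[:,:,::-1])
```

```text
23.3 H mm [ -0.199    3.5736 107.4682] F [-4.5166  1.0213  0.3754] roterr HX,HY,z 0.0018034286113771442 0.052541286252834433 0.1338288124349266 w 0.008658514050395489
23.4 H mm [ -0.1879   3.5835 107.4632] F [-5.1295  1.1871  0.1983] roterr HX,HY,z 0.0006972597727090926 0.04752321065957473 0.13787429351808797 w 0.008401632855989272
```

Request:
{"fn": "carry_out", "kwargs": {"offset": [[-0.0013,0,0.0015],[-0.002,0,0.0023],[-0.002,0,0.0023]], "turn": [[0,0,0],[0,0,0],[0,0,0]]}}

```text
clock: 23.75
tcp_pos: [0.4974, 0.2999, 0.1073]
orientation: [-1.983, -1.676, -0.723]
contact_force: [-8.4, -5.1, 17.8]
grip_width: 0.0085
```

Run:
```python
from plan import *
hs(); imaging.grab_frame("side"); hs()
```

```text
23.75 H mm [  0.0385   4.0086 107.316 ] F [-7.3819 -6.4052 17.8319] roterr HX,HY,z 0.08147830217754619 0.013877453049882792 0.1680722863552608 w 0.008468124033080025
23.8 H mm [  0.0671   4.013  107.3213] F [-7.3646 -7.2102 15.933 ] roterr HX,HY,z 0.08086550924888976 0.009098035610518281 0.16553466003507045 w 0.008544496265725605
```

Request:
{"fn": "carry_out", "kwargs": {"offset": [[-0.001,0,0.0015],[-0.001,0,0.0015],[-0.001,0,0.0015]], "turn": [[0,0,0],[0,0,0],[0,0,0]]}}

```text
clock: 24.1
tcp_pos: [0.4977, 0.3001, 0.1073]
orientation: [-1.982, -1.676, -0.724]
contact_force: [-12.5, -11.2, 27.5]
grip_width: 0.0085
```

Run:
```python
from plan import *
hs()
```

```text
24.1 H mm [  0.3077   4.2332 107.3103] F [-10.4195 -13.1352  27.4952] roterr HX,HY,z 0.12204325751460929 -0.020251396111699686 0.17147869519982556 w 0.008532109939105574
```

Request:
{"fn": "carry_out", "kwargs": {"offset": [[0.0025,0,-0.003],[0.0025,0,-0.003],[0.0025,0,-0.003]], "turn": [[0,0,0],[0,0,0],[0,0,0]]}}

```text
clock: 24.4
tcp_pos: [0.4972, 0.2997, 0.1074]
orientation: [-1.984, -1.676, -0.722]
contact_force: [-6.2, -0.5, 5.6]
grip_width: 0.0085
```

Request:
{"fn": "carry_out", "kwargs": {"offset": [[0,0,0],[0,0,0],[0,0,0],[0,0,0],[0,0,0],[0,0,0]], "turn": [[0,0,0],[0,0,0],[0,0,0],[0,0,0],[0,0,0],[0,0,0]], "hand": 0.4}}

```text
clock: 25.0
tcp_pos: [0.4979, 0.2993, 0.1069]
orientation: [-1.986, -1.676, -0.723]
contact_force: [0.5, 1.0, 0.4]
grip_width: 0.0514
```

Request:
{"fn": "carry_out", "kwargs": {"offset": [[0,0,-0.02],[0,0,-0.08],[0,0,-0.16],[0,0,-0.24],[0,0,-0.3],[0,0,-0.3],[0,0,-0.3]], "turn": [[0,0,0],[0,0,0],[0,0,0],[0,0,0],[0,0,0],[0,0,0],[0,0,0]]}}

```text
clock: 25.7
tcp_pos: [0.4817, 0.2038, 0.2222]
orientation: [-1.987, -1.676, -0.724]
contact_force: [0.2, -0.2, -0.3]
grip_width: 0.0518
```

Run:
```python
from plan import *
hs(); f=imaging.grab_frame("side"); g=imaging.grab_frame("wrist")
def proj(f,W):
    C=W@np.array(f["R"]).T+f["t"]; return np.c_[f["cx"]+f["fx"]*C[:,0]/C[:,2],f["cy"]+f["fy"]*C[:,1]/C[:,2]]
out=[]
for im,pr,(x,y,w,h) in ((f,proj,(170,80,100,100)),(g,projw,(190,80,180,180))):
    K=6; a=cv2.resize(im["pixels"],None,fx=K,fy=K,interpolation=cv2.INTER_CUBIC)
    P=np.array([H(sx*5,1.9+sy*26,120) for sx,sy in[(1,1),(1,-1),(-1,-1),(-1,1)]])
    cv2.polylines(a,[((pr(im,P)+.5)*K).astype(int)],True,(255,0,0),1)
    out.append(cv2.resize(a[y*K:(y+h)*K,x*K:(x+w)*K],(400,400),interpolation=cv2.INTER_AREA))
cv2.imwrite("pics/fin.png",np.hstack(out)[:,:,::-1])
for q in ("tape_roll","lens_cap","post_foot"):
    for c,im in (("side",f),("wrist",g)):
        for d in look_for(q,c)[:1]: print(q,c,d["score"],world(im,d["xyz"]))
```

```text
25.7 H mm [  0.8581 -93.3723 222.206 ] F [ 0.2262 -0.2124 -0.3033] roterr HX,HY,z -0.050051867792778516 -0.07940148913054344 0.01879496666638882 w 0.05176639966349786
tape_roll side 0.55 [ 0.6505 -0.1091  0.0219]
lens_cap side 0.64 [0.4094 0.1462 0.0129]
post_foot side 0.62 [ 0.6751 -0.0003  0.0093]
```

View pics/fin.png

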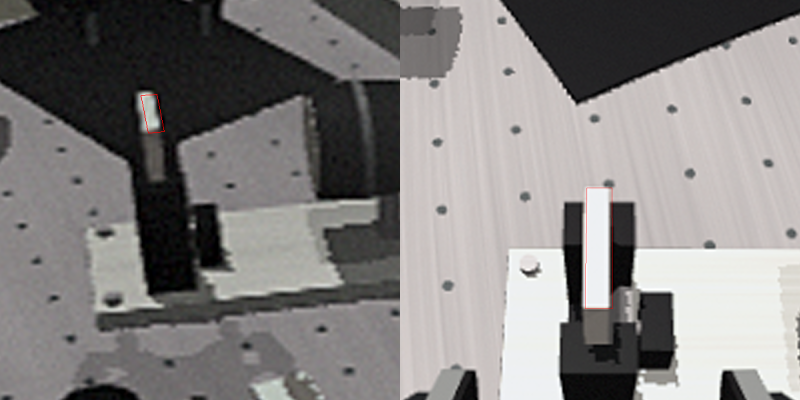

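```bash
python3 -c "
from bench import r
print(r.hand_in())"
```

```text
the job is handed in; nothing more can be done
None
```

The plate is in the holder slot, upright and fully home, and the job is handed in at about 26 s of the 61 s allowed.

- **Which plate:** of the three white plates, I took the one at top-view pixel (277, 239). It measured about 97 × 49 mm from above and 100.6 × 52.8 mm from the wrist camera. The other two were about 64 × 33 mm and 139 × 71 mm.
- **On the rest:** I laid it lengthwise up the slope. Before release I felt about 7 N at the ledge and 6 N at the face. After release, an outline overlay showed it seated to about 1 mm.
- **Second grasp:** the arm can't come straight down the plate's length there. I gripped it across its thickness with the tool tilted 40° from the length, then stood it upright.
- **In the slot:** I pressed until it stopped hard. The force rose from 0 to 27 N with no further movement, at the height where the plate's lower edge meets the slot floor.
- **Last checks:** after I let go, both camera views matched an outline of the plate top at 120 mm, which is 35 mm above the holder. The robot was clear and touching nothing.

**Bystanders:** the side camera found the post foot where it was. It put the tape roll within about 3 mm of its first side-camera position. For the lens cap it read about 10 mm away from the first top-camera reading. I put that down to the different camera, since nothing went near the cap, but I did not check further. The wrist camera didn't report any of the three.

**Slot position:** my first estimate was about 2 mm off along the slot's width. I corrected it from a close wrist-camera view before inserting. The pad's resistance showed mainly as a 5–7 N sideways push. The vertical force stayed low until the plate reached the floor.

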